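Dock the camera stand with its tilting column upright

TASK

The microscope camera sits on a loosely hinged column that now leans over on its stop. Take the stand by its black grip post, lift it a few centimetres, tilt the stand to bring the column upright and balance it there for at least five seconds; then carry it, always upright, to the blue dock, lift it over the cheeks, balance it two seconds more above the dock, and lower it squarely onto the dock floor so that the camera stands between the two tall cheeks, and let go. Do not touch the column or the camera with the robot, do not drop or tip the stand over, and leave everything else on the bench where it is.

Things in the scene. Friction and masses are not known exactly. Their poses are not given: they have to be found in the camera images.
- stand: Loose camera stand, 0.50 kg without its column. White foot 320 (x) x 70 (y) x 15 mm; origin at the centre of its underside, x along its length towards the column, z up. Grey supply box 66 x 56 mm at x = -120 mm, top at z = 49 mm; black grip post at the origin. With the column its centre of mass lies within 30 mm of the grip post.
- grip (a point): Where to grip the stand: on the axis of its black square grip post (36 x 36 mm), 70 mm above the foot's underside. The post stands at the stand's origin, free from z = 15 mm to its top at z = 90 mm; take it from above.
- column: Hinged column with the camera, nominally 0.34 kg (0.31 to 0.38), centre of mass 147 mm above the hinge, inertia about the hinge 0.0078 kg m2. Origin on the hinge, z up along the column, x = hinge axis = stand's x. It leans at most 0.35 rad to either side of the stand's z, onto a stop. At the start it rests on the stop, turned +0.35 rad about x (towards the stand's -y).
- hinge (a point): Hinge point: x = 130 mm, y = 0, z = 35 mm in the stand's frame. Between stand and column act a centring spring (0.34 N m/rad) and a damper (0.07 N m s/rad). Tipping moment is 0.49 N m/rad: more than the spring, so the column falls to a stop, time constant about 0.5 s. Turning the stand about its x against the lean, by over 0.4 of the lean, makes it rise.
- camera (a point): Centre of the camera, on the column axis 150 mm above the hinge. Camera: black, radius 32 mm, 75 mm tall (115 to 190 mm above the hinge); the silver tube below has a radius of 11 mm.
- dock: Fixed dock, origin under its centre, x along its length, z up. Grey floor plate 364 x 150 x 6 mm. The stand belongs on it, origin over origin, x axes the same way. Blue low guides at x = -120 mm, 90 mm clear in y, top at z = 30 mm; end stops 342 mm apart in x, top at z = 28 mm: the foot has about 10 mm of play each way.
- cheeks (a point): Midway between the dock's two tall blue cheeks, at x = 130 mm, z = 170 mm in the dock's frame. Cheeks 34 mm long in x, top at z = 188 mm, 94 mm clear in y between their rubber pads: the camera of a centred stand can lean only about 0.1 rad there.
- seat (a point): Point on top of the dock's floor plate, 6 mm above the dock's origin: where the stand's origin comes to lie.
- jar: Bystander: amber specimen jar, radius 32 mm, 85 mm tall, origin under its centre.
- slidebox: Bystander: orange slide box 85 x 100 x 35 mm, origin under its centre.
- pencup: Bystander: dark wire pen cup, radius 38 mm, 95 mm tall, pens to 155 mm, origin under its centre.
- mouse: Bystander: black round computer mouse, radius 30 mm, 34 mm tall, origin under its centre.
- eyepiece: Bystander: dark microscope eyepiece, radius 22 mm, 62 mm tall, origin under its centre.

How it is judged (in metres and radians):
On the way, in this order (a step that is already met when the one before it is completed fails the run):
1. near its first place, the stand is lifted clear and the column balanced within 0.12 rad of upright for 4 s (height (world z) of stand above 0.015 m and angle between column's own z axis and vertical below 0.12 rad and distance of stand from where it was at the start of the episode below 0.15 m), for 4 s.
2. the stand is above the dock, the column balanced within 0.12 rad of upright for 1.5 s (horizontal distance between stand and seat below 0.04 m and height (world z) of stand above 0.02 m and angle between column's own z axis and vertical below 0.12 rad), for 1.5 s.
At the end, for the whole second after the job is handed in: The stand lies flat on the dock floor (within 18 mm of centre, 4 mm of the floor, 0.04 rad of level, 0.15 rad of the dock's direction), the camera between the cheeks with the column within 0.22 rad of upright, at rest and released (horizontal distance between stand and seat below 0.018 m and z of stand in the frame of seat below 0.004 m and angle between stand's own z axis and vertical below 0.04 rad and angle between the x axis of stand and the x axis of dock, either way round below 0.15 rad and angle between column's own z axis and vertical below 0.22 rad and linear speed of stand below 0.02 m/s and angular speed of column below 0.3 rad/s); the robot touches nothing.
It fails at once if the stand is carried off (more than 0.15 m from its start) with the column leaning more than 0.25 rad (distance of stand from where it was at the start of the episode above 0.15 m and angle between column's own z axis and vertical above 0.25 rad).
It fails at once if the robot touches the column or camera (contact force between any of the arm, the fingers and column above 1 N).
It fails at once if the stand is tipped over (angle between stand's own z axis and vertical above 0.6 rad).
It fails at once if the stand is dropped or slammed (contact force between stand and dock above 80 N).
It fails at once if a bystander is moved (distance of any of jar, slidebox, pencup, mouse, eyepiece from where it was at the start of the episode above 0.03 m).
It also fails if it takes over 72 s, if anything falls off the work surface, if the arm or the gripper's body presses on something with over 40 N, if the wrist force passes 120 N, or if a joint passes its speed limit or range.

ROBOT

A 6-joint arm with a two-finger parallel gripper is mounted at the origin on the work surface. World frame = base frame: x ahead of the robot, y to its left, z up, the work surface at z = 0. Lengths are in m, angles in degrees, forces in N, time in s.
With the tool pointing down it reaches from about 0.375 to 0.925 m from the base axis. Payload 5.7 kg.
Tool frame: the origin (TCP) lies between the finger pads; the fingertips stand manip.tip_extent ahead of it and the grasp point (between the pads) lies 3 mm ahead of it (manip.tip_extent is the distance from the TCP to the fingertips, in m); z points along the fingers, y is the line along which they close (so a half turn about z gives the same grasp; the last joint's range is limited). The gripper opens to 85 mm and grips with 20 to 120 N. Pads are 22 mm wide; open, the fingers measure 114 mm over their backs; the gripper's body (76 mm by 85 mm) begins 54 mm behind the grasp point. The pads swing forward as they close: fully open they stand 13 mm farther back than shut.
Start: joints at [57.233, 20.558, 86.54, -0, 72.909, -6.595], TCP at [0.265, 0.538, 0.253] pointing down, gripper open.
Joint ranges: [-170.27, 170.27], [-57.76, 135], [12.27, 136.19], [-55.21, 235.2], [11.17, 155.16], [-170.74, 170.74]. Speed limits (degrees/s): [136.94, 136.94, 180, 180, 180, 180].

INTERFACE

Orientations are given as a 3x3 rotation matrix whose columns are the frame's x, y, z axes.
In Python, from cell import manip gives the robot as it stands.
- The arm moves only by the tool arm_command, never from a script. Its argument "motion" is a list that holds one entry, the list of rows, each a list of 7 numbers: the turn, a rotation vector about the world's x, y, z as a fraction of full scale, then the shift along the world's x, y, z as a fraction of full scale, then the closure, from -1 (fully open) to 1 (shut). A call has 1 to 5 rows; each row shifts and turns the commanded pose from where the row before left it; what a row does not reach is not made up. Full scale, the value 1, is 0.5 m for a shift and 0.1 rad for a turn. A row lasts 1/12 s, in which the tool goes at most 41.7 mm and 7.16 degrees, less where a joint would pass 70% of its speed; a pose out of reach is approached as far as the arm can. A call with a number of a shift or a turn outside -1 to 1 is refused whole. A call with a gripper value outside its range is refused whole. The fingers move at their own pace and stop on an object; the grip force is fixed at half the most. Time passes only in rows, so rows that do not move let the fingers close. It gives the time, the measured TCP pose, the force, the opening and the grip force at its end, in the units of the state.
- manip.get_state(): the state, without advancing time (a new reading comes with each control period).
- manip.camera(name): name is "scene" or "side" or "wrist"; returns a dict with "pixels" (420x560x3 uint8, blue, green, red), "vfov" (degrees; the focal length in pixels is half the picture's height over the tangent of half this angle, whatever the lens; pixels are square), "cx", "cy" (the principal point, pixels), "rvec" (rotation vector, rad) and "tvec" (3), from world to camera coordinates, as OpenCV has them. Camera axes: x right, y down, z forward; pixel columns grow to the right and rows downward; lengths in m; the calibration is good to about 2 mm. A picture is of the moment at which its call begins. There is no depth.
- manip.sign_off(): hands the job in; it is judged then, once.
Trained networks look in a picture, given as the dict that the camera call returned (one of the last four; its "shot" number tells which), for a name from the list of things; names that differ only in an ending like _2 or _b are one class to them, and where a whole thing is asked for, a point or a joint stands for the part that bears it (a point fixed in the world has none). Each returns a list of dicts, best first, with "p" (0 to 1); they miss things now and then, are a little off and sometimes report something else, mostly with a low value. They report only what shows in the picture. A call takes as long as a camera call.
- manip.find_in(picture, target): "extent" ([left, top, right, bottom] in pixels, round what is visible of it).
- manip.cut_out(picture, target): "pixels" (420x560 bool, what is visible of it) and "extent" ([left, top, right, bottom] in pixels, round what is visible of it).
- manip.pinpoint(picture, target): "uv" ([column, row] in pixels: a listed point, or the origin of a listed thing).
The state is a dict: "time_s": time; "joint_positions": joint angles; "dq": joint speeds; "effort": joint torques, N m; "ee_pos": TCP position; "eef_rot": TCP orientation; "wrist_force": force on the tool from outside, world axes, zero at the start; "torque": the same for the moment, N m; "width": finger opening in m; "finger_force": force on a finger pad.
Only numpy, scipy, OpenCV 4.12 (cv2) and the standard library are available. Lean on these libraries where they do the work, as an engineer would, in place of code of your own. Each camera call takes 0.05 s, during which the arm holds its last target. There are 200 camera calls.

## Working session

There is one attempt and no reset: what is moved stays moved. The work goes in short steps, Python scripts to look and compute and a tool call to move; the robot and the scene stay as the last step left them, time stands still between calls to the robot, and variables do not carry over. Pictures are saved under pics/ and viewed, at most 10 in all, crops included, and the job is handed in when it is done.

Besides the shell and the picture viewer there is one more tool, called after "Call:" by a JSON object that holds its "method" and its "body". arm_command: Moves the arm, as the interface text tells. Shift numbers are shares of 0.5 m and turn numbers shares of 0.1 rad, none past 1 either way. Its arguments: {"type":"object","properties":{"motion":{"type":"array","items":{"type":"array","items":{"type":"array","items":{"type":"number"}}}}},"required":["motion"]}

```bash
mkdir -p pics; ls
cat > h.py <<'E'
import numpy as np, cv2
from cell import manip
NAMES=["stand","grip","column","hinge","camera","dock","cheeks","seat","jar","slidebox","pencup","mouse","eyepiece"]
def P(c):
    f=210/np.tan(np.radians(c["vfov"])/2)
    K=np.array([[f,0,c["cx"]],[0,f,c["cy"]],[0,0,1.]])
    R=cv2.Rodrigues(np.array(c["rvec"],float))[0]
    return K@np.c_[R,np.array(c["tvec"],float).reshape(3)]
def proj(c,X):
    q=P(c)@np.r_[X,1]; return q[:2]/q[2]
def tri(c1,u1,c2,u2):
    X=cv2.triangulatePoints(P(c1),P(c2),np.array(u1,float).reshape(2,1),np.array(u2,float).reshape(2,1)).ravel()
    return X[:3]/X[3]
def onz(c,u,z):
    M=P(c); A=np.c_[M[:,:2],-np.r_[u,1.]]
    return np.linalg.solve(A,-(M[:,2]*z+M[:,3]))
E
python3 - <<'E'
from h import *
s=manip.get_state(); print(s["time_s"],s["ee_pos"],s["eef_rot"],s["width"],manip.tip_extent)
a=manip.camera("scene"); b=manip.camera("side")
cv2.imwrite("pics/scene0.png",a["pixels"]); cv2.imwrite("pics/side0.png",b["pixels"])
for n in ["stand","grip","hinge","camera","dock","cheeks","seat"]:
    A=manip.pinpoint(a,n); B=manip.pinpoint(b,n)
    print(n,[(np.round(x["uv"],1),round(x["p"],2)) for x in A[:2]],[(np.round(x["uv"],1),round(x["p"],2)) for x in B[:2]], end=" ")
    if A and B:
        X=tri(a,A[0]["uv"],b,B[0]["uv"]); print(X.round(4), (proj(a,X)-A[0]["uv"]).round(1))
    else: print()
for n in NAMES[8:]:
    A=manip.pinpoint(a,n); B=manip.pinpoint(b,n)
    print(n,[onz(c,L[0]["uv"],0)[:2].round(3) for c,L in((a,A),(b,B)) if L])
print(manip.get_state()["time_s"])
E
```

```text
pics
0.0 [0.2643016  0.53794974 0.25247898] [[-8.97473385e-01  4.41067549e-01 -9.69609218e-04]
 [ 4.41068562e-01  8.97472184e-01 -1.48438338e-03]
 [ 2.15483965e-04 -1.75985872e-03 -9.99998428e-01]] 0.08547175901315374 0.022
stand [(array([197.7, 287.5]), 0.71), (array([204.8, 263.9]), 0.33)] [(array([299.8, 311.3]), 0.93)] [ 0.5048 -0.2663  0.0055] [ 1.3 -1.7]
grip [(array([196.7, 268.4]), 0.64)] [(array([303.5, 300.9]), 0.67)] [ 0.5084 -0.2708  0.0678] [-0.8  1. ]
hinge [(array([229.4, 303.9]), 0.76)] [(array([341.4, 289.3]), 0.68)] [ 0.6365 -0.2773  0.0267] [ 0.8 -1. ]
camera [(array([204.4, 265.4]), 0.81)] [(array([359.6, 271.1]), 0.93), (array([328.1, 401.2]), 0.53)] [ 0.6303 -0.3374  0.1811] [-0.3  0.3]
dock [(array([313.8, 209.5]), 0.64)] [(array([215.4, 196.4]), 0.71), (array([249.1, 149.9]), 0.67)] [0.518  0.2716 0.0041] [ 1.3 -2. ]
cheeks [(array([346.6, 174.2]), 0.92), (array([227.6, 300.9]), 0.18)] [(array([249.3, 149.9]), 0.73)] [0.6448 0.2495 0.1774] [-0.8  1.2]
seat [(array([346.3, 179.1]), 0.73), (array([316.6, 209.9]), 0.63)] [(array([218.7, 199.4]), 0.88), (array([300.7, 312. ]), 0.33)] [0.5549 0.3242 0.0284] [-14.   19.7]
jar [array([ 0.748, -0.108]), array([ 0.753, -0.114])]
slidebox [array([ 0.558, -0.517])]
pencup [array([0.753, 0.066]), array([0.747, 0.08 ])]
mouse [array([ 0.438, -0.507]), array([ 0.427, -0.503])]
eyepiece [array([0.532, 0.477]), array([0.525, 0.505])]
1.3
```

View pics/scene0.png

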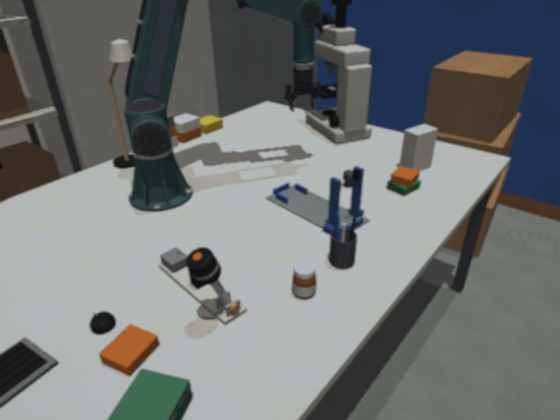

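View pics/side0.png

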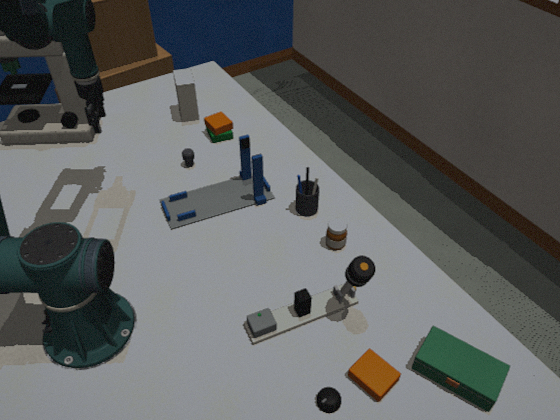

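Run:
```python
from h import *
w=manip.camera("wrist"); a=manip.camera("scene"); b=manip.camera("side")
s=manip.get_state(); R=np.array(s["eef_rot"])
for c in (w,a,b):
    Rc=cv2.Rodrigues(np.array(c["rvec"],float))[0]; C=-Rc.T@np.ravel(c["tvec"])
    print(C.round(3),"fwd",Rc[2].round(3),"f",P(c)[0:1].shape,c["vfov"],c["cx"],c["cy"])
    if c is w: print("tool frame",(R.T@(C-s["ee_pos"])).round(3),(R.T@Rc[2]).round(3),(R.T@Rc[0]).round(3))
cv2.imwrite("pics/w0.png",w["pixels"])
X=np.array([s[k] for k in("wrist_force","torque")]); print(X)
for i in range(4):
    manip.camera("side"); s=manip.get_state(); print(np.round(s["wrist_force"],2),np.round(s["torque"],4))
# colour segmentation of orange dot test
for c in (a,b):
    m=manip.cut_out(c,"camera"); n=manip.cut_out(c,"stand")
    for q in (m,n):
        if q: print(q[0]["p"],np.round(q[0]["extent"]),q[0]["pixels"].sum())
```

```text
[0.198 0.57  0.373] fwd [ 0.26  -0.129 -0.957] f (1, 4) 69.5208678396156 276.9291014155469 208.52969638000667
tool frame [ 0.074 -0.001 -0.12 ] [-0.29  -0.002  0.957] [0.    1.    0.002]
[ 1.247 -0.818  0.783] fwd [-0.531  0.66  -0.532] f (1, 4) 52.25817273138113 282.8694866318547 217.56491065491733
[ 0.037 -0.902  1.177] fwd [ 0.383  0.6   -0.703] f (1, 4) 45.40581665371236 282.0577798239564 210.7535461873919
[[-0.40533913  0.25094537  0.13911491]
 [-0.00654095  0.00267772 -0.00558465]]
[ 0.17  0.39 -0.19] [ 0.0094 -0.0203 -0.0196]
[ 0.18 -0.22 -0.39] [-0.0098  0.0508 -0.033 ]
[ 0.3  -0.91  1.06] [ 0.0172 -0.0018 -0.0106]
[-0.25 -0.71  0.69] [ 0.0005 -0.0068 -0.0161]Traceback (most recent call last):
  File "<stdin>", line 14, in <module>
ValueError: only the last four pictures can be asked about
```

View pics/w0.png

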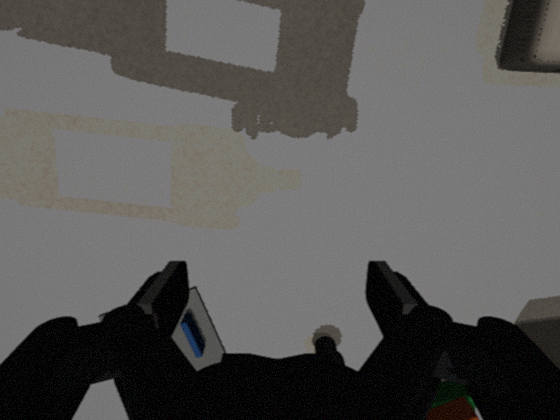

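The scene and side views show the stand at about (197,288)/(300,311) px. The dock is at about (314,210)/(215,196) px. In the wrist view the fingers fill the lower third of the image. I'll move the wrist over the dock and measure it there.

Call:
{"method": "arm_command", "body": {"motion": [[[0, 0, 0.25, 0.037, -0.036, 0.03, -1], [0, 0, 0.25, 0.037, -0.036, 0.03, -1], [0, 0, 0.25, 0.037, -0.036, 0.03, -1], [0, 0, 0.25, 0.037, -0.036, 0.03, -1], [0, 0, 0.25, 0.037, -0.036, 0.03, -1]]]}}

```text
time_s: 2.07
ee_pos: [0.3578, 0.4475, 0.329]
eef_rot: [[-0.946, 0.324, -0.0], [0.324, 0.946, -0.0], [-0.0, -0.0, -1.0]]
wrist_force: [0.6, 0.6, 0.0]
width: 0.0852
finger_force: 0.0
```

Call:
{"method": "arm_command", "body": {"motion": [[[0, 0, 0.25, 0.037, -0.036, 0.03, -1], [0, 0, 0.25, 0.037, -0.036, 0.03, -1], [0, 0, 0.25, 0.037, -0.036, 0.03, -1], [0, 0, 0.25, 0.037, -0.036, 0.03, -1], [0, 0, 0.25, 0.037, -0.036, 0.03, -1]]]}}

```text
time_s: 2.48
ee_pos: [0.4503, 0.3574, 0.4041]
eef_rot: [[-0.979, 0.204, 0.0], [0.204, 0.979, 0.0], [-0.0, 0.0, -1.0]]
wrist_force: [0.3, -0.0, 0.7]
width: 0.0851
finger_force: 0.0
```

Call:
{"method": "arm_command", "body": {"motion": [[[0, 0, 0.25, 0.037, -0.036, 0.03, -1], [0, 0, 0.25, 0.037, -0.036, 0.03, -1], [0, 0, 0.25, 0.037, -0.036, 0.03, -1], [0, 0, 0.25, 0.037, -0.036, 0.03, -1], [0, 0, 0.25, 0.037, -0.036, 0.03, -1]]]}}

```text
time_s: 2.9
ee_pos: [0.5428, 0.2674, 0.4791]
eef_rot: [[-0.997, 0.08, 0.0], [0.08, 0.997, 0.0], [-0.0, 0.0, -1.0]]
wrist_force: [-0.6, -0.2, 0.2]
width: 0.0852
finger_force: 0.0
```

Run:
```python
from h import *
w=manip.camera("wrist"); b=manip.camera("side")
cv2.imwrite("pics/w1.png",w["pixels"]); np.save("w1.npy",dict(w),allow_pickle=True)
for n,z in(("dock",0),("seat",.006),("cheeks",.17)):
    for c in (w,b):
        A=manip.pinpoint(c,n); print(n,[(np.round(x["uv"],1),round(x["p"],2),onz(c,x["uv"],z)[:2].round(4)) for x in A[:2]])
m=manip.cut_out(w,"dock")
if m:
    print(m[0]["p"],np.round(m[0]["extent"])); np.save("dm.npy",m[0]["pixels"])
```

```text
dock [(array([279.3, 146.1]), 0.86, array([0.5233, 0.2717])), (array([  5.3, 230.5]), 0.36, array([ 0.6522, -0.3204]))]
dock [(array([215.9, 194.6]), 0.58, array([0.5283, 0.2916]))]
seat [(array([277.2, 147.4]), 0.84, array([0.5249, 0.2674]))]
seat [(array([218.6, 197.1]), 0.94, array([0.5279, 0.2694])), (array([218.2, 196. ]), 0.22, array([0.5292, 0.2751]))]
cheeks [(array([271.8, 240.5]), 0.91, array([0.6485, 0.2494]))]
cheeks [(array([248.4, 150.6]), 0.59, array([0.6426, 0.2514]))]
0.93 [231.  36. 328. 259.]
```

View pics/w1.png

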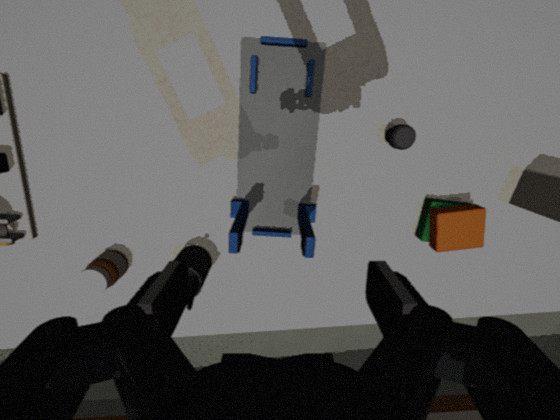

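Run:
```python
from h import *
w=np.load("w1.npy",allow_pickle=True).item(); m=np.load("dm.npy")
# metric rectification at plate top
x0,x1,y0,y1,r=.28,.78,.12,.42,.001
def rect(img,z):
    M=P(w); H=np.c_[M[:,0],M[:,1],M[:,2]*z+M[:,3]]  # (x,y,1)->pix
    G=H@np.array([[0,r,x0],[r,0,y0],[0,0,1.]])       # (col=y,row=x)
    return cv2.warpPerspective(img,G,(300,500),flags=cv2.INTER_LINEAR|cv2.WARP_INVERSE_MAP)
mm=rect(m.astype(np.float32),.006)>.5
L=[];Rr=[]
for x in np.arange(.38,.58,.01):
    c=np.where(mm[int((x-x0)/r)])[0]
    L.append(y0+c.min()*r);Rr.append(y0+c.max()*r)
xs=np.arange(.38,.58,.01)
for e in (L,Rr): print("edge slope,at .52",np.polyfit(xs-.52,e,1).round(4), np.std(e-np.polyval(np.polyfit(xs-.52,e,1),xs-.52)).round(4))
hsv=cv2.cvtColor(w["pixels"],cv2.COLOR_BGR2HSV)
bl=((hsv[...,0]>100)&(hsv[...,0]<128)&(hsv[...,1]>130)&(hsv[...,2]>40)).astype(np.uint8)
bl[:, :220]=0; bl[:,340:]=0; bl[265:]=0
n,lab,st,ce=cv2.connectedComponentsWithStats(bl)
for i in range(1,n):
    if st[i,4]>25: print(ce[i].round(1),st[i],onz(w,ce[i],.02)[:2].round(4),onz(w,ce[i],.028)[:2].round(4))
ro=np.where(mm[:, :].any(1))[0]; print("x extent along", x0+ro.min()*r, x0+ro.max()*r)
```

```text
edge slope,at .52 [-0.1518  0.1908] 0.0012
edge slope,at .52 [-0.1386  0.3418] 0.0009
[282.7  40.8] [261  37  46   8 257] [0.3453 0.2913] [0.347 0.291]
[253.1  73.7] [250  56   7  37 197] [0.3929 0.2355] [0.3939 0.236 ]
[309.8  77.4] [306  60   9  36 168] [0.4069 0.3346] [0.4078 0.3337]
[235.2 207.7] [231 201  11  17 129] [0.635  0.1746] [0.6327 0.1759]
[310.6 212.8] [306 206   9  16 111] [0.6578 0.324 ] [0.6552 0.3233]
[270.9 233.2] [253 231  38   6 142] [0.695  0.2408] [0.6919 0.2413]
[233.3 241.8] [229 232  10  21 170] [0.708  0.1617] [0.7047 0.1633]
[309.1 246.3] [305 236  10  21 168] [0.7304 0.3174] [0.7268 0.3168]
x extent along 0.331 0.763
```

The wrist view shows the dock plate from row 37 to 236. Its end stops are at (283,41) and (271,233), and the cheeks at (235,227) and (309,232). The end stops, plate edges and guides agree on a centre of (0.520, 0.266) and a yaw of -8.3°. Next is the stand.

Call:
{"method": "arm_command", "body": {"motion": [[[0, 0, 0, 0, -0.0716, -0.008, -1], [0, 0, 0, 0, -0.0716, -0.008, -1], [0, 0, 0, 0, -0.0716, -0.008, -1], [0, 0, 0, 0, -0.0716, -0.008, -1], [0, 0, 0, 0, -0.0716, -0.008, -1]]]}}

```text
time_s: 3.77
ee_pos: [0.5413, 0.0888, 0.4579]
eef_rot: [[-0.997, 0.08, -0.0], [0.08, 0.997, -0.0], [0.0, -0.0, -1.0]]
wrist_force: [0.4, 0.6, 0.1]
width: 0.0854
finger_force: 0.0
```

Call:
{"method": "arm_command", "body": {"motion": [[[0, 0, 0, 0, -0.0716, -0.008, -1], [0, 0, 0, 0, -0.0716, -0.008, -1], [0, 0, 0, 0, -0.0716, -0.008, -1], [0, 0, 0, 0, -0.0716, -0.008, -1], [0, 0, 0, 0, -0.0716, -0.008, -1]]]}}

```text
time_s: 4.18
ee_pos: [0.5415, -0.0904, 0.4379]
eef_rot: [[-0.997, 0.081, -0.0], [0.081, 0.997, 0.0], [0.0, 0.0, -1.0]]
wrist_force: [0.8, 0.1, -0.2]
width: 0.0854
finger_force: 0.0
```

Call:
{"method": "arm_command", "body": {"motion": [[[0, 0, 0, 0, -0.0716, -0.008, -1], [0, 0, 0, 0, -0.0716, -0.008, -1], [0, 0, 0, 0, -0.0716, -0.008, -1], [0, 0, 0, 0, -0.0716, -0.008, -1], [0, 0, 0, 0, -0.0716, -0.008, -1]]]}}

```text
time_s: 4.6
ee_pos: [0.5419, -0.2694, 0.4179]
eef_rot: [[-0.997, 0.081, -0.0], [0.081, 0.997, 0.0], [0.0, 0.0, -1.0]]
wrist_force: [1.2, -0.2, -0.1]
width: 0.0854
finger_force: 0.0
```

Run:
```python
from h import *
C={k:manip.camera(k) for k in("wrist","scene","side")}
for n,z in(("stand",0),("grip",.07),("hinge",.035)):
    U={k:manip.pinpoint(C[k],n) for k in C}
    for k in C: print(n,k,[(np.round(x["uv"],1),round(x["p"],2),onz(C[k],x["uv"],z)[:2].round(4)) for x in U[k][:2]])
    if U["wrist"] and U["side"]:
        print("   tri w-side",tri(C["wrist"],U["wrist"][0]["uv"],C["side"],U["side"][0]["uv"]).round(4))
D={}
for k in C:
    for n in("column","stand"):
        m=manip.cut_out(C[k],n); D[k,n]=m[0] if m else None
        print(k,n,m and (round(m[0]["p"],2),np.round(m[0]["extent"]),m[0]["pixels"].sum()))
np.save("s1.npy",dict(C=C,D=D),allow_pickle=True)
cv2.imwrite("pics/w2.png",C["wrist"]["pixels"])
```

```text
stand wrist [(array([275.6, 138.1]), 0.76, array([ 0.5026, -0.2702]))]
stand scene [(array([197.9, 290.5]), 0.76, array([ 0.5114, -0.2772])), (array([198.9, 267.1]), 0.25, array([ 0.4375, -0.2066]))]
stand side [(array([302.1, 313. ]), 0.6, array([ 0.5105, -0.2665]))]
   tri w-side [ 0.5048 -0.272   0.0112]
grip wrist [(array([277.6, 145.9]), 0.78, array([ 0.5098, -0.2673]))]
grip scene [(array([199.3, 266.7]), 0.55, array([ 0.5094, -0.2594])), (array([104.9, 325.3]), 0.35, array([ 0.4976, -0.5328]))]
grip side [(array([373.1, 377.1]), 0.74, array([ 0.5242, -0.5409])), (array([304.2, 299.2]), 0.64, array([ 0.5113, -0.2713]))]
   tri w-side [ 0.6701 -0.3711 -0.3639]
hinge wrist [(array([271.5, 216.6]), 0.9, array([ 0.6333, -0.2879]))]
hinge scene [(array([228.3, 301.2]), 0.7, array([ 0.6352, -0.2818]))]
hinge side [(array([344.6, 287.2]), 0.96, array([ 0.6452, -0.2781])), (array([357.9, 271.7]), 0.2, array([ 0.7113, -0.2546]))]
   tri w-side [ 0.6324 -0.2888  0.0549]
wrist column []
wrist stand (0.75, array([197.,  34., 306., 287.]), np.int64(10920))
scene column (0.88, array([189., 247., 231., 305.]), np.int64(1227))
scene stand (0.87, array([158., 248., 246., 325.]), np.int64(3286))
side column (0.8, array([341., 253., 377., 292.]), np.int64(858))
side stand (0.88, array([245., 254., 375., 342.]), np.int64(3788))
```

View pics/w2.png

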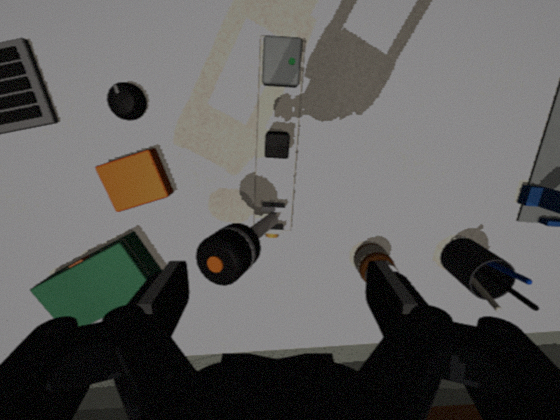

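```bash
cat >> h.py <<'E'
def hull(c,pts):
    M=P(c); q=(M@np.c_[pts,np.ones(len(pts))].T).T; q=q[:,:2]/q[:,2:]
    return cv2.convexHull(q.astype(np.float32)).reshape(-1,2)
def cen(h):
    m=cv2.moments(h); return np.array([m["m10"],m["m01"]])/m["m00"]
def box(cx,cy,lx,ly,z0,z1):
    return np.array([[cx+i*lx/2,cy+j*ly/2,z] for i in(-1,1) for j in(-1,1) for z in(z0,z1)])
E
python3 - <<'E'
from h import *
from scipy.optimize import least_squares
d=np.load("s1.npy",allow_pickle=True).item(); C=d["C"]
roi={"wrist":((255,118,302,170),(255,28,312,95)),"side":((288,284,318,320),(242,303,280,340))}
obs={}
for k,(rp,rb) in roi.items():
    g=cv2.cvtColor(C[k]["pixels"],cv2.COLOR_BGR2GRAY)
    for nm,(a,b,c_,e) in(("post",rp),("box",rb)):
        s=g[b:e,a:c_]; t,m=cv2.threshold(s,0,255,cv2.THRESH_BINARY_INV|cv2.THRESH_OTSU)
        n,lab,st,ce=cv2.connectedComponentsWithStats(m); i=1+np.argmax(st[1:,4])
        obs[k,nm]=ce[i]+[a,b]; print(k,nm,t,st[i],obs[k,nm].round(1))
def model(p,z=0.):
    x,y,t=p; Rz=np.array([[np.cos(t),-np.sin(t),0],[np.sin(t),np.cos(t),0],[0,0,1]])
    f=lambda B:B@Rz.T+[x,y,z]
    return f(box(0,0,.036,.036,.015,.09)),f(box(-.12,0,.066,.056,.015,.049))
for ks in(("wrist",),("side",),("wrist","side")):
  for free in (0,1):
    if free and len(ks)<2: continue
    def res(p):
        A,B=model(p[:3],p[3] if free else 0.)
        return np.concatenate([np.r_[cen(hull(C[k],A))-obs[k,"post"],cen(hull(C[k],B))-obs[k,"box"]] for k in ks])
    r=least_squares(res,[.505,-.27,-.05]+[0.]*free); print(ks,r.x.round(4),r.fun.round(1))
E
```

```text
wrist post 78.0 [ 10  10  26  31 688] [277.  143.3]
wrist box 108.0 [   7    7   45   53 2068] [282.4  60.7]
side post 90.0 [  5   5  19  28 411] [301.8 302.9]
side box 123.0 [   0    0   38   37 1112] [259.7 318.2]
('wrist',) [ 0.5075 -0.2624 -0.05  ] [ 3.8  0.7 -4.  -0.8]
('side',) [ 0.505 -0.27  -0.05 ] [-0.   0.7  2.8  8.8]
('wrist', 'side') [ 0.5073 -0.2605 -0.05  ] [ 5.1  0.4 -2.7 -1.  -1.3 -2.2  1.7  5.8]
('wrist', 'side') [ 5.07e-01 -2.61e-01 -4.90e-02  2.00e-04] [ 4.7  0.3 -3.2 -1.3 -1.3 -2.1  1.7  6. ]
```

Run:
```python
from h import *
from scipy.optimize import least_squares
d=np.load("s1.npy",allow_pickle=True).item(); C=d["C"]
obs={("wrist","post"):(277,143.3),("wrist","box"):(282.4,60.7),("side","post"):(301.8,302.9)}
def model(p,z=0.):
    x,y,t=p; Rz=np.array([[np.cos(t),-np.sin(t),0],[np.sin(t),np.cos(t),0],[0,0,1]])
    f=lambda B:B@Rz.T+[x,y,z]
    return dict(post=f(box(0,0,.036,.036,.015,.09)),box=f(box(-.12,0,.066,.056,.015,.049)))
for use,free in((list(obs)[:2],0),(list(obs),0),(list(obs),1)):
    def res(p):
        M=model(p[:3],p[3] if free else 0.)
        return np.concatenate([cen(hull(C[k],M[n]))-obs[k,n] for k,n in use])
    r=least_squares(res,[.505,-.27,-.05]+[0.]*free,x_scale=.1,diff_step=.02); print(r.x.round(4),r.fun.round(1))
M=model(r.x[:3]); print([ (k,hull(C[k],M["post"]).min(0).round(),hull(C[k],M["post"]).max(0).round()) for k in("wrist","side")])
print("box",hull(C["wrist"],M["box"]).min(0).round(),hull(C["wrist"],M["box"]).max(0).round())
```

```text
[ 0.507  -0.2681 -0.1486] [-0.   0.7  0.  -0.6]
[ 0.5069 -0.2682 -0.1489] [-0.1  0.6  0.1 -0.7  0.2 -0.2]
[ 0.5069 -0.2679 -0.1463 -0.0028] [ 0.1  0.4  0.  -0.4  0.1  0.3]
[('wrist', array([264., 129.], dtype=float32), array([290., 158.], dtype=float32)), ('side', array([293., 287.], dtype=float32), array([311., 318.], dtype=float32))]
box [262.  33.] [304.  87.]
```

```bash
cat >> h.py <<'E'
HX=np.array([.13,0,.035]); a_=np.linspace(0,2*np.pi,24,endpoint=False)
def Rx(t): return cv2.Rodrigues(np.array([t,0,0.]))[0]
def Rzz(t): return cv2.Rodrigues(np.array([0,0,t]))[0]
def colmodel(h,yaw,phi):
    """camera body and tube points, world; h=hinge world; phi world lean about stand x"""
    R=Rzz(yaw)@Rx(phi)
    f=lambda r,z0,z1:np.array([[r*np.cos(t),r*np.sin(t),z] for t in a_ for z in(z0,z1)])@R.T+h
    return f(.032,.115,.19),f(.011,.0,.115)
def render(c,parts):
    m=np.zeros((420*2,560*2),np.uint8)
    for p in parts: cv2.fillConvexPoly(m,np.round((hull(c,p)+.5)*2*16-8).astype(np.int32),1,shift=4)
    return cv2.resize(m*255,(560,420),interpolation=cv2.INTER_AREA)/255.
PH=np.arange(-.45,.46,.01)
def fit(c,mask,h,yaw,body=False):
    m=mask.astype(float); s=[]
    for p in PH:
        r=render(c,colmodel(h,yaw,p)[:1 if body else 2]); s.append(np.minimum(m,r).sum()/np.maximum(m,r).sum())
    s=np.array(s); i=int(np.clip(s.argmax(),3,len(PH)-4)); q=np.polyfit(PH[i-3:i+4],s[i-3:i+4],2)
    return -q[1]/2/q[0], s.max()
def darkmask(c,h,yaw,thr=60):
    g=c["pixels"].max(2)<thr; roi=np.zeros((420,560),np.uint8)
    for p in np.arange(-.42,.43,.06): roi|=(render(c,colmodel(h,yaw,p)[:1])>0).astype(np.uint8)
    hsv=cv2.cvtColor(c["pixels"],cv2.COLOR_BGR2HSV); o=(hsv[...,0]<18)&(hsv[...,1]>150)
    return (g|o)&(cv2.dilate(roi,np.ones((5,5)))>0)
E
python3 - <<'E'
from h import *
d=np.load("s1.npy",allow_pickle=True).item(); C=d["C"];D=d["D"]
yaw=-.148; h=np.array([.507,-.268,0])+Rzz(yaw)@HX; print(h)
for k in("scene","side"):
    print(k,"net",fit(C[k],D[k,"column"]["pixels"],h,yaw))
    for thr in(50,70,90):
        m=darkmask(C[k],h,yaw,thr); print(thr,m.sum(),fit(C[k],m,h,yaw,True))
E
```

```text
[ 0.63557884 -0.28716984  0.035     ]
scene net (np.float64(0.3309256733336145), np.float64(0.8521272954141408))
50 856 (np.float64(0.36335857248097175), np.float64(0.6818144776172921))
70 1042 (np.float64(0.36733821459419363), np.float64(0.7585007438150838))
90 1185 (np.float64(0.3635240058457323), np.float64(0.7799740053176336))
side net (np.float64(0.3416191982436503), np.float64(0.9081595813813228))
50 683 (np.float64(0.3443604010257727), np.float64(0.593819783180928))
70 858 (np.float64(0.34491729891860595), np.float64(0.5984504927194078))
90 1048 (np.float64(0.34480574876303643), np.float64(0.546015137156136))
```

Call:
{"method": "arm_command", "body": {"motion": [[[0, 0, -0.135, -0.014, 0, -0.05, -1], [0, 0, -0.135, -0.014, 0, -0.05, -1], [0, 0, -0.135, -0.014, 0, -0.05, -1], [0, 0, -0.135, -0.014, 0, -0.05, -1], [0, 0, -0.135, -0.014, 0, -0.05, -1]]]}}

```text
time_s: 5.92
ee_pos: [0.5067, -0.2686, 0.2923]
eef_rot: [[-0.989, 0.15, 0.0], [0.15, 0.989, -0.0], [-0.0, -0.0, -1.0]]
wrist_force: [1.0, 0.1, -0.2]
width: 0.0854
finger_force: 0.0
```

Call:
{"method": "arm_command", "body": {"motion": [[[0, 0, 0, 0, 0, -0.04, -1], [0, 0, 0, 0, 0, -0.04, -1], [0, 0, 0, 0, 0, -0.04, -1], [0, 0, 0, 0, 0, -0.04, -1], [0, 0, 0, 0, 0, -0.04, -1]]]}}

```text
time_s: 6.33
ee_pos: [0.5072, -0.2687, 0.1925]
eef_rot: [[-0.989, 0.149, 0.0], [0.149, 0.989, -0.0], [-0.0, -0.0, -1.0]]
wrist_force: [-0.5, 0.9, -0.2]
width: 0.0858
finger_force: 0.0
```

Call:
{"method": "arm_command", "body": {"motion": [[[0, 0, 0, 0, 0, -0.04, -1], [0, 0, 0, 0, 0, -0.04, -1], [0, 0, 0, 0, 0, -0.04, -1], [0, 0, 0, 0, 0, -0.03, -1], [0, 0, 0, 0, 0, -0.03, -1]]]}}

```text
time_s: 6.75
ee_pos: [0.507, -0.2686, 0.1022]
eef_rot: [[-0.989, 0.149, -0.0], [0.149, 0.989, 0.0], [0.0, 0.0, -1.0]]
wrist_force: [-0.2, -0.5, -0.3]
width: 0.0855
finger_force: 0.0
```

Call:
{"method": "arm_command", "body": {"motion": [[[0, 0, 0, 0, 0, -0.02, -1], [0, 0, 0, 0, 0, -0.01, -1], [0, 0, 0, 0, 0, -0.01, -1], [0, 0, 0, 0, 0, -0.008, -1], [0, 0, 0, 0, 0, 0, -1]]]}}

```text
time_s: 7.17
ee_pos: [0.5072, -0.2686, 0.0791]
eef_rot: [[-0.989, 0.149, -0.0], [0.149, 0.989, -0.0], [0.0, -0.0, -1.0]]
wrist_force: [-1.1, 0.0, 0.3]
width: 0.0851
finger_force: 0.0
```

Call:
{"method": "arm_command", "body": {"motion": [[[0, 0, 0, 0, 0, 0, 1], [0, 0, 0, 0, 0, 0, 1], [0, 0, 0, 0, 0, 0, 1], [0, 0, 0, 0, 0, 0, 1], [0, 0, 0, 0, 0, 0, 1]]]}}

```text
time_s: 7.58
ee_pos: [0.5074, -0.2683, 0.0798]
eef_rot: [[-0.989, 0.148, 0.001], [0.148, 0.989, 0.0], [-0.001, 0.0, -1.0]]
wrist_force: [0.9, 2.3, 3.5]
width: 0.0355
finger_force: 60.0
```

Call:
{"method": "arm_command", "body": {"motion": [[[0, 0, 0, 0, 0, 0.01, 1], [0, 0, 0, 0, 0, 0.02, 1], [0, 0, 0, 0, 0, 0.03, 1], [0, 0, 0, 0, 0, 0.03, 1], [0, 0, 0, 0, 0, 0.02, 1]]]}}

```text
time_s: 8.0
ee_pos: [0.5069, -0.2685, 0.1354]
eef_rot: [[-0.989, 0.149, -0.0], [0.149, 0.989, -0.0], [0.0, -0.0, -1.0]]
wrist_force: [0.9, 0.6, -7.5]
width: 0.0351
finger_force: 61.0
```

```bash
cat > bal.py <<'E'
import sys,json,os
from h import *
from scipy.optimize import least_squares
YAW=-.148; ZG=.0798; TH0=0.0
mgl,k,c,I,ml=.49,.34,.07,.0078,.05; T=1/12
def sim(phi,w,th,U,hold,n=16):
    """U rows (dtheta, dy_stand); constant rates per row; then hold. returns phi,theta trace (per row)"""
    dt=T/n; out=[]; v0=0.
    H=[(0.,0.)]*int(round(hold/T))
    for dth,dy in list(map(tuple,U))+H:
        r=dth/T; v=dy/T+.045*r; w+=ml/I*(v-v0); v0=v
        for _ in range(n):
            th+=r*dt
            w=(w+dt/I*(mgl*np.sin(phi)-k*(phi-th)+c*r))/(1+dt*c/I)
            phi+=w*dt
            if phi-th>.35: phi=th+.35; w=min(w,r)
            if phi-th<-.35: phi=th-.35; w=max(w,r)
        out.append((phi,w,th))
    return np.array(out)
def plan(phi,w,th,D,N,hold=.5,umax=.06):
    def U(p):
        dy=np.r_[p[N:],0]; dy[-1]=D-dy.sum(); return np.c_[p[:N],dy]
    def cost(p):
        u=U(p); S=sim(phi,w,th,u,hold,6)
        e=np.r_[3*S[:N,0],6*S[N:,0],8*S[-1,0],4*S[-1,1],1.5*S[:,2],10*S[-1,2]*.3]
        return np.r_[e,np.diff(np.r_[0,u[:,0],0])*3,np.diff(np.r_[0,u[:,1],0])*20]
    p0=np.r_[np.zeros(N),np.full(N-1,D/N)]; lim=np.r_[np.full(N,umax),np.full(N-1,.025)]
    r=least_squares(cost,p0,bounds=(-lim,lim),diff_step=1e-3,x_scale=lim,max_nfev=25)
    return U(r.x)
def theta(s): return float(np.arcsin(np.array(s["eef_rot"])[2,1]))-TH0
def measure(views=("scene","side"),net=True):
    s=manip.get_state(); t0=s["time_s"]; C=[manip.camera(v) for v in views]; th=theta(s)
    h=np.array(s["ee_pos"])+Rzz(YAW)@Rx(th)@(HX-[0,0,ZG]); R=[]
    for v,q in zip(views,C):
        m=manip.cut_out(q,"column")
        if m: R.append((v,)+tuple(np.round(fit(q,m[0]["pixels"],h,YAW),3))+(round(m[0]["p"],2),))
    return t0,th,h,R,C,s
def rows(U,dxyz):
    """U rows, plus extra world shift per row (list of 3) -> printed tool rows"""
    cx,sx=np.cos(YAW),np.sin(YAW); out=[]
    for (dth,dy),e in zip(U,dxyz):
        a=round(dth/.1,2); yv=np.array([-sx,cx,0])*dy+e
        out.append([round(a*cx,2),round(a*sx,2),0]+[round(float(x)/.5,3) for x in yv]+[1])
    return out
E
cat > go.py <<'E'
from bal import *
# args: N D(stand y) dz dx(stand x) [-o override phi]
import argparse
A=argparse.ArgumentParser()
for n,d in(("N",10),("D",0.),("dz",0.),("dx",0.),("phi",None),("save",None),("hold",.5),("trust",.7)): A.add_argument("--"+n,type=type(d) if d is not None else str,default=d)
a=A.parse_args(); E=json.load(open("est.json")) if os.path.exists("est.json") else None
t0,th,h,R,C,s=measure(); s1=manip.get_state(); t1=s1["time_s"]
print("t",round(t0,2),round(t1,2),"th",round(th,3),"ee",np.round(s["ee_pos"],4),"fits",R,"pitch",round(float(s["eef_rot"][2][0]),3))
if a.save:
    for v,q in zip("ab",C): cv2.imwrite(f"pics/{a.save}{v}.png",q["pixels"])
good=[r for r in R if r[2]>.6]
m=float(np.mean([r[1] for r in good])) if good else None
if a.phi: phi=float(a.phi); w=0.
elif E and m is not None:
    print("pred",round(E["phi"],3),"meas",round(m,3)); phi=E["phi"]+a.trust*(m-E["phi"]); w=E["w"]+a.trust*1.8*(m-E["phi"])
elif E: phi,w=E["phi"],E["w"]
else: phi,w=m,0.
n=max(1,int(round((t1-t0)/.02))); S=sim(phi,w,th,[],T,1)  # propagate the hold
dt=t1-t0; dtf=dt/40
for _ in range(40):
    w=(w+dtf/I*(mgl*np.sin(phi)-k*(phi-th)))/(1+dtf*c/I); phi+=w*dtf
    if phi-th>.35: phi=th+.35; w=min(w,0)
print("now phi",round(phi,3),"w",round(w,3))
U=plan(phi,w,th,a.D,a.N,a.hold)
f=np.sin(np.pi*(np.arange(a.N)+.5)/a.N); f/=f.sum()
X=np.array([np.cos(YAW),np.sin(YAW),0])
rs=rows(U,[np.array([0,0,a.dz*q])+X*a.dx*q for q in f])
S=sim(phi,w,th,U,a.hold)
print("phi",S[:,0].round(3).tolist()); print("th",S[:,2].round(3).tolist())
for i in range(0,len(rs),5): print(json.dumps([rs[i:i+5]]).replace(" ",""))
json.dump(dict(phi=S[a.N-1,0],w=S[a.N-1,1]),open("est.json","w"))
E
python3 - <<'E'
from bal import *
import time
t=time.time(); U=plan(.35,0,0,0.,10); S=sim(.35,0,0,U,.5); print(time.time()-t); print(S.round(3)[:,[0,2]].T.tolist()); 
U=plan(.03,0.05,0,.08,10); S=sim(.03,.05,0,U,.5); print(time.time()-t); print(S.round(3)[:,[0,2]].T.tolist(),U[:,1].round(4))
E
```

```text
0.3584442138671875
[[0.29, 0.23, 0.163, 0.093, 0.04, 0.008, -0.007, -0.012, -0.01, -0.006, -0.005, -0.005, -0.006, -0.007, -0.009, -0.011], [-0.06, -0.12, -0.18, -0.206, -0.179, -0.129, -0.08, -0.043, -0.018, -0.002, -0.002, -0.002, -0.002, -0.002, -0.002, -0.002]]
0.5240077972412109
[[0.024, 0.018, 0.014, 0.013, 0.016, 0.02, 0.026, 0.032, 0.036, 0.03, 0.008, -0.001, -0.003, -0.003, -0.001, 0.001], [-0.034, -0.059, -0.065, -0.057, -0.04, -0.021, -0.003, 0.009, 0.013, 0.008, 0.008, 0.008, 0.008, 0.008, 0.008, 0.008]] [0.002  0.0052 0.0082 0.0102 0.011  0.0109 0.0102 0.0092 0.0078 0.0054]
```

```bash
python3 go.py --phi 0.35 --save up0
```

```text
t 8.0 8.2 th -0.0 ee [ 0.5069 -0.2685  0.1354] fits [('scene', np.float64(0.358), np.float64(0.843), 0.6), ('side', np.float64(0.351), np.float64(0.836), 0.94)] pitch 0.0
now phi 0.35 w 0
phi [0.29, 0.23, 0.163, 0.095, 0.044, 0.011, -0.006, -0.012, -0.011, -0.006, -0.005, -0.005, -0.006, -0.008, -0.009, -0.011]
th [-0.06, -0.12, -0.18, -0.202, -0.176, -0.13, -0.085, -0.047, -0.019, -0.002, -0.002, -0.002, -0.002, -0.002, -0.002, -0.002]
[[[-0.59,0.09,0,0.0,0.0,0.0,1],[-0.59,0.09,0,0.0,0.0,0.0,1],[-0.59,0.09,0,0.0,0.0,0.0,1],[-0.22,0.03,0,0.0,0.0,0.0,1],[0.27,-0.04,0,0.0,0.0,0.0,1]]]
[[[0.45,-0.07,0,-0.0,-0.0,0.0,1],[0.45,-0.07,0,-0.0,-0.0,0.0,1],[0.37,-0.05,0,-0.0,-0.0,0.0,1],[0.28,-0.04,0,-0.0,-0.0,0.0,1],[0.18,-0.03,0,-0.0,-0.0,0.0,1]]]
```

Call:
{"method": "arm_command", "body": {"motion": [[[-0.59, 0.09, 0, 0, 0, 0, 1], [-0.59, 0.09, 0, 0, 0, 0, 1], [-0.59, 0.09, 0, 0, 0, 0, 1], [-0.22, 0.03, 0, 0, 0, 0, 1], [0.27, -0.04, 0, 0, 0, 0, 1]]]}}

```text
time_s: 8.62
ee_pos: [0.5057, -0.2657, 0.1324]
eef_rot: [[-0.989, 0.144, -0.03], [0.146, 0.975, -0.17], [0.004, -0.172, -0.985]]
wrist_force: [0.5, 0.3, -8.0]
width: 0.0356
finger_force: 62.2
```

Call:
{"method": "arm_command", "body": {"motion": [[[0.45, -0.07, 0, 0, 0, 0, 1], [0.45, -0.07, 0, 0, 0, 0, 1], [0.37, -0.05, 0, 0, 0, 0, 1], [0.28, -0.04, 0, 0, 0, 0, 1], [0.18, -0.03, 0, 0, 0, 0, 1]]]}}

```text
time_s: 9.03
ee_pos: [0.5064, -0.2685, 0.1331]
eef_rot: [[-0.989, 0.149, -0.002], [0.149, 0.989, 0.003], [0.002, 0.003, -1.0]]
wrist_force: [0.1, 0.4, -8.1]
width: 0.0352
finger_force: 62.2
```

```bash
python3 go.py --save up1
```

```text
t 9.03 9.23 th 0.003 ee [ 0.5064 -0.2685  0.1331] fits [('scene', np.float64(0.023), np.float64(0.873), 0.7), ('side', np.float64(0.047), np.float64(0.879), 0.71)] pitch 0.002
pred -0.006 meas 0.035
now phi 0.045 w 0.103
phi [0.028, 0.012, 0.004, 0.001, 0.001, 0.002, 0.003, 0.004, 0.005, 0.005, 0.002, 0.001, 0.0, 0.0, 0.0, 0.001]
th [-0.019, -0.032, -0.034, -0.03, -0.024, -0.018, -0.012, -0.007, -0.002, 0.001, 0.001, 0.001, 0.001, 0.001, 0.001, 0.001]
[[[-0.22,0.03,0,-0.001,-0.006,0.0,1],[-0.13,0.02,0,-0.001,-0.005,0.0,1],[-0.02,0.0,0,-0.0,-0.003,0.0,1],[0.04,-0.01,0,-0.0,-0.0,0.0,1],[0.06,-0.01,0,0.0,0.002,0.0,1]]]
[[[0.06,-0.01,0,0.0,0.003,0.0,1],[0.06,-0.01,0,0.0,0.003,0.0,1],[0.05,-0.01,0,0.0,0.003,0.0,1],[0.05,-0.01,0,0.0,0.003,0.0,1],[0.03,-0.0,0,0.0,0.002,0.0,1]]]
```

Call:
{"method": "arm_command", "body": {"motion": [[[-0.22, 0.03, 0, -0.001, -0.006, 0, 1], [-0.13, 0.02, 0, -0.001, -0.005, 0, 1], [-0.02, 0, 0, 0, -0.003, 0, 1], [0.04, -0.01, 0, 0, 0, 0, 1], [0.06, -0.01, 0, 0, 0.002, 0, 1]]]}}

```text
time_s: 9.65
ee_pos: [0.5063, -0.2743, 0.1344]
eef_rot: [[-0.989, 0.148, -0.003], [0.148, 0.989, -0.026], [-0.001, -0.026, -1.0]]
wrist_force: [-0.1, 0.4, -7.3]
width: 0.0356
finger_force: 62.2
```

Call:
{"method": "arm_command", "body": {"motion": [[[0.06, -0.01, 0, 0, 0.003, 0, 1], [0.06, -0.01, 0, 0, 0.003, 0, 1], [0.05, -0.01, 0, 0, 0.003, 0, 1], [0.05, -0.01, 0, 0, 0.003, 0, 1], [0.03, 0, 0, 0, 0.002, 0, 1]]]}}

```text
time_s: 10.07
ee_pos: [0.506, -0.2674, 0.1342]
eef_rot: [[-0.989, 0.149, 0.001], [0.149, 0.989, -0.001], [-0.001, -0.0, -1.0]]
wrist_force: [0.3, -0.5, -7.9]
width: 0.035
finger_force: 62.2
```

```bash
python3 go.py --save up2
```

```text
t 10.07 10.27 th -0.0 ee [ 0.506  -0.2674  0.1342] fits [('scene', np.float64(0.09), np.float64(0.881), 0.62), ('side', np.float64(0.107), np.float64(0.844), 0.66)] pitch -0.001
pred 0.005 meas 0.099
now phi 0.101 w 0.178
phi [0.061, 0.027, 0.009, 0.003, 0.003, 0.004, 0.006, 0.008, 0.01, 0.01, 0.003, 0.001, -0.0, -0.0, -0.0, 0.0]
th [-0.046, -0.073, -0.076, -0.066, -0.052, -0.039, -0.026, -0.015, -0.005, 0.002, 0.002, 0.002, 0.002, 0.002, 0.002, 0.002]
[[[-0.45,0.07,0,-0.002,-0.013,0.0,1],[-0.27,0.04,0,-0.002,-0.012,0.0,1],[-0.03,0.0,0,-0.001,-0.006,0.0,1],[0.1,-0.01,0,-0.0,-0.0,0.0,1],[0.14,-0.02,0,0.001,0.003,0.0,1]]]
[[[0.14,-0.02,0,0.001,0.006,0.0,1],[0.13,-0.02,0,0.001,0.007,0.0,1],[0.11,-0.02,0,0.001,0.006,0.0,1],[0.1,-0.01,0,0.001,0.005,0.0,1],[0.06,-0.01,0,0.001,0.004,0.0,1]]]
```

View pics/up1b.png

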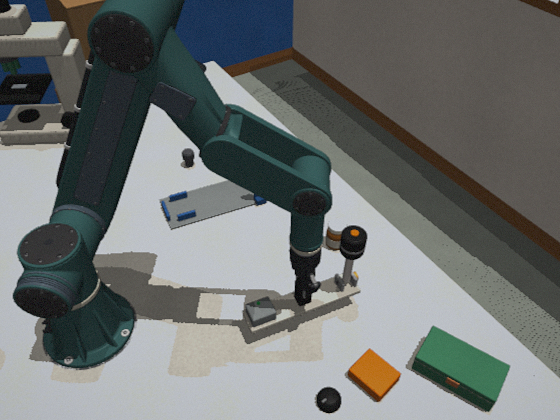

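```bash
python3 - <<'E'
s=open("bal.py").read()
s=s.replace("ml=.05;","ml=.05; ").replace("T=1/12","T=1/12; B=[0.]",1).replace("k*(phi-th)+c*r)","k*(phi-th)+c*r+B[0])")
open("bal.py","w").write(s)
g=open("go.py").read()
g=g.replace('("trust",.7)','("trust",.9),("now",None)')
g=g.replace("t0,th,h,R,C,s=measure()","t0,th,h,R,C,s=measure() if not a.now else (manip.get_state()['time_s'],theta(manip.get_state()),0,[],[],manip.get_state())")
g=g.replace("if a.phi:","B[0]=E.get('b',0.) if E else 0.\nif a.now: phi,w=map(float,a.now.split(','))\nelif a.phi:")
g=g.replace("phi=E[\"phi\"]+a.trust","G=5.7*(np.exp(1.79*(t0-E.get('t',t0)))-1); B[0]+=.25*(m-E['phi'])/max(G,5); print('b',round(B[0],5)); phi=E[\"phi\"]+a.trust")
g=g.replace("k*(phi-th)))/","k*(phi-th)+B[0]))/").replace("w=S[a.N-1,1])","w=S[a.N-1,1],b=B[0],t=t1)")
open("go.py","w").write(g)
E
python3 go.py --now .140,.27 --N 6
```

```text
t 10.27 10.27 th -0.001 ee [ 0.5061 -0.2676  0.1343] fits [] pitch -0.001
now phi 0.14 w 0.27
phi [0.095, 0.049, 0.017, 0.002, 0.005, 0.018, 0.011, 0.007, 0.006, 0.005, 0.004, 0.003]
th [-0.061, -0.121, -0.146, -0.122, -0.064, -0.004, -0.004, -0.004, -0.004, -0.004, -0.004, -0.004]
[[[-0.59,0.09,0,-0.002,-0.015,0.0,1],[-0.59,0.09,0,-0.001,-0.01,0.0,1],[-0.25,0.04,0,0.0,0.001,0.0,1],[0.24,-0.04,0,0.001,0.008,0.0,1],[0.57,-0.09,0,0.001,0.01,0.0,1]]]
[[[0.59,-0.09,0,0.001,0.006,0.0,1]]]
```

Call:
{"method": "arm_command", "body": {"motion": [[[-0.59, 0.09, 0, -0.002, -0.015, 0, 1], [-0.59, 0.09, 0, -0.001, -0.01, 0, 1], [-0.25, 0.04, 0, 0, 0.001, 0, 1], [0.24, -0.04, 0, 0.001, 0.008, 0, 1], [0.57, -0.09, 0, 0.001, 0.01, 0, 1]]]}}

```text
time_s: 10.68
ee_pos: [0.5055, -0.2686, 0.134]
eef_rot: [[-0.989, 0.146, -0.009], [0.146, 0.987, -0.061], [-0.0, -0.062, -0.998]]
wrist_force: [-0.1, 0.0, -8.5]
width: 0.0349
finger_force: 62.4
```

Call:
{"method": "arm_command", "body": {"motion": [[[0.59, -0.09, 0, 0.001, 0.006, 0, 1]]]}}

```text
time_s: 10.77
ee_pos: [0.5063, -0.2659, 0.1344]
eef_rot: [[-0.989, 0.147, 0.001], [0.147, 0.989, -0.001], [-0.002, -0.001, -1.0]]
wrist_force: [-0.7, 0.1, -8.6]
width: 0.0349
finger_force: 62.4
```

```bash
python3 go.py --N 6
```

```text
t 10.77 10.97 th -0.001 ee [ 0.5063 -0.2659  0.1344] fits [('scene', np.float64(-0.003), np.float64(0.871), 0.8), ('side', np.float64(0.009), np.float64(0.874), 0.97)] pitch -0.002
pred 0.018 meas 0.003
b -0.00045
now phi 0.033 w 0.084
phi [0.021, 0.009, 0.002, -0.0, 0.001, 0.003, 0.002, 0.001, 0.001, 0.001, 0.001, 0.001]
th [-0.021, -0.033, -0.033, -0.024, -0.011, 0.001, 0.001, 0.001, 0.001, 0.001, 0.001, 0.001]
[[[-0.2,0.03,0,-0.0,-0.003,0.0,1],[-0.12,0.02,0,-0.0,-0.002,0.0,1],[0.0,-0.0,0,0.0,0.0,0.0,1],[0.09,-0.01,0,0.0,0.002,0.0,1],[0.13,-0.02,0,0.0,0.002,0.0,1]]]
[[[0.12,-0.02,0,0.0,0.001,0.0,1]]]
```

```bash
python3 - <<'E'
g=open("go.py").read()
g=g.replace("w=S[a.N-1,1],b","w=S[a.N-1,1]-ml/I*(U[-1,1]/T+.045*U[-1,0]/T),b")
open("go.py","w").write(g)
import json; E=json.load(open("est.json")); E["b"]=0.; json.dump(E,open("est.json","w"))
E
python3 go.py --N 7 --now=-.007,-.02
```

```text
t 10.97 10.97 th -0.006 ee [ 0.506  -0.2683  0.1342] fits [] pitch -0.002
now phi -0.007 w -0.02
phi [-0.005, -0.002, -0.001, -0.0, -0.0, -0.001, -0.001, -0.001, -0.0, -0.0, -0.0, -0.0, -0.001]
th [-0.001, 0.003, 0.005, 0.004, 0.003, 0.001, -0.0, -0.0, -0.0, -0.0, -0.0, -0.0, -0.0]
[[[0.05,-0.01,0,0.0,0.001,0.0,1],[0.04,-0.01,0,0.0,0.001,0.0,1],[0.01,-0.0,0,0.0,0.0,0.0,1],[-0.0,0.0,0,-0.0,-0.0,0.0,1],[-0.01,0.0,0,-0.0,-0.0,0.0,1]]]
[[[-0.02,0.0,0,-0.0,-0.0,0.0,1],[-0.01,0.0,0,-0.0,-0.0,0.0,1]]]
```

Call:
{"method": "arm_command", "body": {"motion": [[[0.05, -0.01, 0, 0, 0.001, 0, 1], [0.04, -0.01, 0, 0, 0.001, 0, 1], [0.01, 0, 0, 0, 0, 0, 1], [0, 0, 0, 0, 0, 0, 1], [-0.01, 0, 0, 0, 0, 0, 1]]]}}

```text
time_s: 11.38
ee_pos: [0.5062, -0.2664, 0.1343]
eef_rot: [[-0.989, 0.149, 0.003], [0.149, 0.989, 0.005], [-0.002, 0.005, -1.0]]
wrist_force: [-0.3, -0.4, -7.7]
width: 0.035
finger_force: 62.4
```

Call:
{"method": "arm_command", "body": {"motion": [[[-0.02, 0, 0, 0, 0, 0, 1], [-0.01, 0, 0, 0, 0, 0, 1]]]}}

```text
time_s: 11.55
ee_pos: [0.5061, -0.2665, 0.1343]
eef_rot: [[-0.989, 0.149, 0.003], [0.149, 0.989, 0.002], [-0.003, 0.002, -1.0]]
wrist_force: [-1.4, -0.2, -7.1]
width: 0.0351
finger_force: 62.4
```

```bash
sed -i 's/^good=/th=theta(s1); print("th1",round(th,4))\ngood=/' go.py; python3 go.py --N 7
```

```text
t 11.55 11.75 th 0.002 ee [ 0.5061 -0.2665  0.1343] fits [('scene', np.float64(0.057), np.float64(0.829), 0.95), ('side', np.float64(0.067), np.float64(0.883), 0.7)] pitch -0.003
th1 0.0023
pred -0.001 meas 0.062
b 0.0015
now phi 0.084 w 0.174
phi [0.053, 0.024, 0.008, 0.002, 0.001, 0.005, 0.008, 0.004, 0.002, 0.001, 0.001, 0.001, 0.001]
th [-0.045, -0.075, -0.079, -0.067, -0.046, -0.023, -0.004, -0.004, -0.004, -0.004, -0.004, -0.004, -0.004]
[[[-0.46,0.07,0,-0.001,-0.009,0.0,1],[-0.3,0.04,0,-0.001,-0.006,0.0,1],[-0.04,0.01,0,-0.0,-0.001,0.0,1],[0.12,-0.02,0,0.001,0.003,0.0,1],[0.21,-0.03,0,0.001,0.005,0.0,1]]]
[[[0.23,-0.03,0,0.001,0.005,0.0,1],[0.18,-0.03,0,0.0,0.003,0.0,1]]]
```

Call:
{"method": "arm_command", "body": {"motion": [[[-0.46, 0.07, 0, -0.001, -0.009, 0, 1], [-0.3, 0.04, 0, -0.001, -0.006, 0, 1], [-0.04, 0.01, 0, 0, -0.001, 0, 1], [0.12, -0.02, 0, 0.001, 0.003, 0, 1], [0.21, -0.03, 0, 0.001, 0.005, 0, 1]]]}}

```text
time_s: 12.17
ee_pos: [0.5063, -0.2699, 0.1343]
eef_rot: [[-0.989, 0.148, -0.004], [0.148, 0.988, -0.043], [-0.003, -0.043, -0.999]]
wrist_force: [0.2, 0.0, -8.0]
width: 0.0355
finger_force: 62.4
```

Call:
{"method": "arm_command", "body": {"motion": [[[0.23, -0.03, 0, 0.001, 0.005, 0, 1], [0.18, -0.03, 0, 0, 0.003, 0, 1]]]}}

```text
time_s: 12.33
ee_pos: [0.507, -0.2665, 0.1344]
eef_rot: [[-0.989, 0.149, 0.003], [0.149, 0.989, -0.001], [-0.003, -0.001, -1.0]]
wrist_force: [0.6, 0.0, -8.0]
width: 0.0351
finger_force: 62.4
```

```bash
python3 go.py --N 7
```

```text
t 12.33 12.53 th -0.001 ee [ 0.507  -0.2665  0.1344] fits [('scene', np.float64(0.023), np.float64(0.864), 0.85), ('side', np.float64(0.035), np.float64(0.857), 0.79)] pitch -0.003
th1 -0.0037
pred 0.008 meas 0.029
b 0.00199
now phi 0.029 w 0.048
phi [0.018, 0.008, 0.002, 0.0, 0.0, 0.001, 0.003, 0.001, 0.001, 0.0, 0.0, 0.0, 0.0]
th [-0.02, -0.03, -0.031, -0.027, -0.02, -0.012, -0.006, -0.006, -0.006, -0.006, -0.006, -0.006, -0.006]
[[[-0.16,0.02,0,-0.0,-0.003,0.0,1],[-0.1,0.01,0,-0.0,-0.002,0.0,1],[-0.01,0.0,0,-0.0,-0.0,0.0,1],[0.04,-0.01,0,0.0,0.001,0.0,1],[0.07,-0.01,0,0.0,0.002,0.0,1]]]
[[[0.08,-0.01,0,0.0,0.002,0.0,1],[0.06,-0.01,0,0.0,0.001,0.0,1]]]
```

Call:
{"method": "arm_command", "body": {"motion": [[[-0.16, 0.02, 0, 0, -0.003, 0, 1], [-0.1, 0.01, 0, 0, -0.002, 0, 1], [-0.01, 0, 0, 0, 0, 0, 1], [0.04, -0.01, 0, 0, 0.001, 0, 1], [0.07, -0.01, 0, 0, 0.002, 0, 1]]]}}

```text
time_s: 12.95
ee_pos: [0.5067, -0.2671, 0.1343]
eef_rot: [[-0.989, 0.148, 0.001], [0.148, 0.989, -0.02], [-0.004, -0.019, -1.0]]
wrist_force: [-0.6, 0.4, -7.2]
width: 0.0351
finger_force: 62.4
```

Call:
{"method": "arm_command", "body": {"motion": [[[0.08, -0.01, 0, 0, 0.002, 0, 1], [0.06, -0.01, 0, 0, 0.001, 0, 1]]]}}

```text
time_s: 13.12
ee_pos: [0.5067, -0.2659, 0.1343]
eef_rot: [[-0.989, 0.149, 0.003], [0.149, 0.989, -0.005], [-0.004, -0.005, -1.0]]
wrist_force: [0.4, 0.5, -8.6]
width: 0.0351
finger_force: 62.4
```

```bash
python3 go.py --N 7
```

```text
t 13.12 13.32 th -0.005 ee [ 0.5067 -0.2659  0.1343] fits [('scene', np.float64(0.041), np.float64(0.818), 0.88), ('side', np.float64(0.051), np.float64(0.87), 0.9)] pitch -0.004
th1 -0.0056
pred 0.003 meas 0.046
b 0.00302
now phi 0.058 w 0.11
phi [0.036, 0.016, 0.005, 0.001, 0.001, 0.003, 0.005, 0.002, 0.001, 0.001, 0.001, 0.001, 0.001]
th [-0.037, -0.057, -0.06, -0.051, -0.037, -0.021, -0.009, -0.009, -0.009, -0.009, -0.009, -0.009, -0.009]
[[[-0.32,0.05,0,-0.001,-0.006,0.0,1],[-0.2,0.03,0,-0.001,-0.004,0.0,1],[-0.03,0.0,0,-0.0,-0.001,0.0,1],[0.09,-0.01,0,0.0,0.002,0.0,1],[0.14,-0.02,0,0.001,0.004,0.0,1]]]
[[[0.16,-0.02,0,0.0,0.003,0.0,1],[0.12,-0.02,0,0.0,0.002,0.0,1]]]
```

Call:
{"method": "arm_command", "body": {"motion": [[[-0.32, 0.05, 0, -0.001, -0.006, 0, 1], [-0.2, 0.03, 0, -0.001, -0.004, 0, 1], [-0.03, 0, 0, 0, -0.001, 0, 1], [0.09, -0.01, 0, 0, 0.002, 0, 1], [0.14, -0.02, 0, 0.001, 0.004, 0, 1]]]}}

```text
time_s: 13.73
ee_pos: [0.5062, -0.268, 0.1343]
eef_rot: [[-0.989, 0.148, -0.002], [0.148, 0.988, -0.037], [-0.004, -0.037, -0.999]]
wrist_force: [-0.3, 0.4, -7.8]
width: 0.0351
finger_force: 62.4
```

Call:
{"method": "arm_command", "body": {"motion": [[[0.16, -0.02, 0, 0, 0.003, 0, 1], [0.12, -0.02, 0, 0, 0.002, 0, 1]]]}}

```text
time_s: 13.9
ee_pos: [0.5063, -0.266, 0.1343]
eef_rot: [[-0.989, 0.149, 0.002], [0.149, 0.989, -0.008], [-0.004, -0.008, -1.0]]
wrist_force: [-0.9, 0.1, -8.4]
width: 0.0354
finger_force: 62.4
```

```bash
python3 go.py --N 7 --dz 0.04
```

```text
t 13.9 14.1 th -0.008 ee [ 0.5063 -0.266   0.1343] fits [('scene', np.float64(0.009), np.float64(0.817), 0.73), ('side', np.float64(0.016), np.float64(0.862), 0.95)] pitch -0.004
th1 -0.0097
pred 0.005 meas 0.013
b 0.00319
now phi 0.01 w 0.008
phi [0.005, 0.002, 0.0, -0.001, -0.0, 0.0, 0.001, 0.0, -0.0, -0.0, -0.0, -0.0, 0.0]
th [-0.015, -0.018, -0.018, -0.016, -0.014, -0.011, -0.009, -0.009, -0.009, -0.009, -0.009, -0.009, -0.009]
[[[-0.05,0.01,0,-0.0,-0.001,0.004,1],[-0.03,0.0,0,-0.0,-0.001,0.011,1],[-0.0,0.0,0,-0.0,-0.0,0.016,1],[0.02,-0.0,0,0.0,0.0,0.018,1],[0.02,-0.0,0,0.0,0.001,0.016,1]]]
[[[0.03,-0.0,0,0.0,0.001,0.011,1],[0.02,-0.0,0,0.0,0.0,0.004,1]]]
```

Call:
{"method": "arm_command", "body": {"motion": [[[-0.05, 0.01, 0, 0, -0.001, 0.004, 1], [-0.03, 0, 0, 0, -0.001, 0.011, 1], [0, 0, 0, 0, 0, 0.016, 1], [0.02, 0, 0, 0, 0, 0.018, 1], [0.02, 0, 0, 0, 0.001, 0.016, 1]]]}}

```text
time_s: 14.52
ee_pos: [0.5065, -0.2667, 0.1682]
eef_rot: [[-0.989, 0.149, 0.002], [0.149, 0.989, -0.015], [-0.004, -0.014, -1.0]]
wrist_force: [0.5, 0.3, -7.8]
width: 0.0353
finger_force: 62.4
```

Call:
{"method": "arm_command", "body": {"motion": [[[0.03, 0, 0, 0, 0.001, 0.011, 1], [0.02, 0, 0, 0, 0, 0.004, 1]]]}}

```text
time_s: 14.68
ee_pos: [0.5069, -0.2664, 0.176]
eef_rot: [[-0.989, 0.149, 0.003], [0.149, 0.989, -0.01], [-0.005, -0.01, -1.0]]
wrist_force: [1.0, -0.0, -6.5]
width: 0.0353
finger_force: 62.5
```

```bash
python3 go.py --N 7 --dz 0.02
```

```text
t 14.68 14.88 th -0.01 ee [ 0.5069 -0.2664  0.176 ] fits [('scene', np.float64(0.021), np.float64(0.865), 0.84), ('side', np.float64(0.029), np.float64(0.874), 0.79)] pitch -0.005
th1 -0.0087
pred 0.001 meas 0.025
b 0.00377
now phi 0.032 w 0.065
phi [0.02, 0.008, 0.002, -0.0, -0.0, 0.001, 0.003, 0.001, 0.0, 0.0, 0.0, 0.0, 0.001]
th [-0.027, -0.038, -0.04, -0.035, -0.027, -0.018, -0.011, -0.011, -0.011, -0.011, -0.011, -0.011, -0.011]
[[[-0.18,0.03,0,-0.001,-0.004,0.002,1],[-0.11,0.02,0,-0.0,-0.003,0.006,1],[-0.02,0.0,0,-0.0,-0.0,0.008,1],[0.05,-0.01,0,0.0,0.001,0.009,1],[0.08,-0.01,0,0.0,0.002,0.008,1]]]
[[[0.09,-0.01,0,0.0,0.002,0.006,1],[0.07,-0.01,0,0.0,0.001,0.002,1]]]
```

Call:
{"method": "arm_command", "body": {"motion": [[[-0.18, 0.03, 0, -0.001, -0.004, 0.002, 1], [-0.11, 0.02, 0, 0, -0.003, 0.006, 1], [-0.02, 0, 0, 0, 0, 0.008, 1], [0.05, -0.01, 0, 0, 0.001, 0.009, 1], [0.08, -0.01, 0, 0, 0.002, 0.008, 1]]]}}

```text
time_s: 15.3
ee_pos: [0.5058, -0.2678, 0.1913]
eef_rot: [[-0.989, 0.148, -0.002], [0.148, 0.989, -0.027], [-0.002, -0.027, -1.0]]
wrist_force: [-0.9, -1.1, -7.2]
width: 0.035
finger_force: 62.4
```

Call:
{"method": "arm_command", "body": {"motion": [[[0.09, -0.01, 0, 0, 0.002, 0.006, 1], [0.07, -0.01, 0, 0, 0.001, 0.002, 1]]]}}

```text
time_s: 15.47
ee_pos: [0.5061, -0.2667, 0.1957]
eef_rot: [[-0.989, 0.149, 0.001], [0.149, 0.989, -0.011], [-0.003, -0.011, -1.0]]
wrist_force: [-0.2, -1.0, -7.4]
width: 0.0349
finger_force: 62.4
```

```bash
python3 go.py --N 10 --D 0.1 --dx=-0.012 --dz 0.04
```

```text
t 15.47 15.67 th -0.011 ee [ 0.5061 -0.2667  0.1957] fits [('scene', np.float64(0.0), np.float64(0.879), 0.78), ('side', np.float64(-0.002), np.float64(0.872), 0.62)] pitch -0.003
th1 -0.011
pred 0.003 meas -0.001
b 0.00368
now phi -0.005 w -0.014
phi [0.004, 0.01, 0.013, 0.015, 0.017, 0.022, 0.029, 0.036, 0.04, 0.033, 0.008, -0.002, -0.004, -0.004, -0.001, 0.001]
th [-0.035, -0.055, -0.061, -0.054, -0.039, -0.02, -0.003, 0.007, 0.008, -0.001, -0.001, -0.001, -0.001, -0.001, -0.001, -0.001]
[[[-0.24,0.04,0,0.001,0.01,0.002,1],[-0.2,0.03,0,0.001,0.018,0.006,1],[-0.06,0.01,0,0.001,0.023,0.009,1],[0.07,-0.01,0,0.0,0.026,0.011,1],[0.15,-0.02,0,0.0,0.026,0.012,1]]]
[[[0.19,-0.03,0,0.0,0.025,0.012,1],[0.17,-0.03,0,0.0,0.023,0.011,1],[0.1,-0.01,0,0.0,0.02,0.009,1],[0.0,-0.0,0,0.001,0.017,0.006,1],[-0.08,0.01,0,0.001,0.012,0.002,1]]]
```

Call:
{"method": "arm_command", "body": {"motion": [[[-0.24, 0.04, 0, 0.001, 0.01, 0.002, 1], [-0.2, 0.03, 0, 0.001, 0.018, 0.006, 1], [-0.06, 0.01, 0, 0.001, 0.023, 0.009, 1], [0.07, -0.01, 0, 0, 0.026, 0.011, 1], [0.15, -0.02, 0, 0, 0.026, 0.012, 1]]]}}

```text
time_s: 16.08
ee_pos: [0.5069, -0.2131, 0.215]
eef_rot: [[-0.989, 0.148, -0.006], [0.148, 0.988, -0.037], [0.0, -0.038, -0.999]]
wrist_force: [0.5, 1.0, -7.9]
width: 0.0356
finger_force: 62.4
```

Call:
{"method": "arm_command", "body": {"motion": [[[0.19, -0.03, 0, 0, 0.025, 0.012, 1], [0.17, -0.03, 0, 0, 0.023, 0.011, 1], [0.1, -0.01, 0, 0, 0.02, 0.009, 1], [0, 0, 0, 0.001, 0.017, 0.006, 1], [-0.08, 0.01, 0, 0.001, 0.012, 0.002, 1]]]}}

```text
time_s: 16.5
ee_pos: [0.5084, -0.1662, 0.2356]
eef_rot: [[-0.989, 0.149, 0.002], [0.149, 0.989, -0.002], [-0.002, -0.001, -1.0]]
wrist_force: [0.2, 0.1, -8.0]
width: 0.0355
finger_force: 62.5
```

```bash
python3 go.py --N 10 --D 0.1 --dx=-0.012 --dz 0.04 --save tr1
```

```text
t 16.5 16.7 th -0.001 ee [ 0.5084 -0.1662  0.2356] fits [('side', np.float64(0.027), np.float64(0.881), 0.88)] pitch -0.002
th1 -0.0014
pred 0.033 meas 0.027
b 0.0036
now phi -0.011 w -0.053
phi [-0.001, 0.008, 0.012, 0.014, 0.017, 0.022, 0.028, 0.036, 0.04, 0.033, 0.008, -0.001, -0.004, -0.003, -0.001, 0.002]
th [-0.024, -0.044, -0.051, -0.046, -0.033, -0.016, -0.0, 0.009, 0.008, -0.001, -0.001, -0.001, -0.001, -0.001, -0.001, -0.001]
[[[-0.22,0.03,0,0.001,0.011,0.002,1],[-0.2,0.03,0,0.001,0.019,0.006,1],[-0.08,0.01,0,0.001,0.024,0.009,1],[0.05,-0.01,0,0.0,0.026,0.011,1],[0.13,-0.02,0,0.0,0.026,0.012,1]]]
[[[0.17,-0.03,0,-0.0,0.025,0.012,1],[0.16,-0.02,0,-0.0,0.022,0.011,1],[0.09,-0.01,0,0.0,0.02,0.009,1],[-0.01,0.0,0,0.001,0.017,0.006,1],[-0.09,0.01,0,0.001,0.012,0.002,1]]]
```

Call:
{"method": "arm_command", "body": {"motion": [[[-0.22, 0.03, 0, 0.001, 0.011, 0.002, 1], [-0.2, 0.03, 0, 0.001, 0.019, 0.006, 1], [-0.08, 0.01, 0, 0.001, 0.024, 0.009, 1], [0.05, -0.01, 0, 0, 0.026, 0.011, 1], [0.13, -0.02, 0, 0, 0.026, 0.012, 1]]]}}

```text
time_s: 17.12
ee_pos: [0.5094, -0.1126, 0.2547]
eef_rot: [[-0.989, 0.149, -0.004], [0.149, 0.988, -0.032], [-0.001, -0.032, -0.999]]
wrist_force: [0.5, -1.0, -7.5]
width: 0.035
finger_force: 62.4
```

Call:
{"method": "arm_command", "body": {"motion": [[[0.17, -0.03, 0, 0, 0.025, 0.012, 1], [0.16, -0.02, 0, 0, 0.022, 0.011, 1], [0.09, -0.01, 0, 0, 0.02, 0.009, 1], [-0.01, 0, 0, 0.001, 0.017, 0.006, 1], [-0.09, 0.01, 0, 0.001, 0.012, 0.002, 1]]]}}

```text
time_s: 17.53
ee_pos: [0.5109, -0.0651, 0.2755]
eef_rot: [[-0.989, 0.149, 0.003], [0.149, 0.989, -0.002], [-0.003, -0.001, -1.0]]
wrist_force: [0.8, -0.2, -7.8]
width: 0.0355
finger_force: 62.5
```

```bash
python3 go.py --N 10 --D 0.11 --dx=-0.012 --dz 0.04
```

```text
t 17.53 17.73 th -0.001 ee [ 0.5109 -0.0651  0.2755] fits [('scene', np.float64(0.095), np.float64(0.887), 0.84), ('side', np.float64(0.085), np.float64(0.89), 0.63)] pitch -0.003
th1 -0.0014
pred 0.033 meas 0.09
b 0.00433
now phi 0.072 w 0.104
phi [0.052, 0.032, 0.021, 0.019, 0.022, 0.028, 0.037, 0.047, 0.053, 0.045, 0.012, -0.001, -0.004, -0.004, -0.001, 0.003]
th [-0.061, -0.108, -0.122, -0.11, -0.084, -0.053, -0.025, -0.004, 0.004, -0.0, -0.0, -0.0, -0.0, -0.0, -0.0, -0.0]
[[[-0.59,0.09,0,-0.0,0.001,0.002,1],[-0.46,0.07,0,-0.0,0.01,0.006,1],[-0.14,0.02,0,0.0,0.02,0.009,1],[0.12,-0.02,0,0.001,0.028,0.011,1],[0.26,-0.04,0,0.001,0.032,0.012,1]]]
[[[0.31,-0.05,0,0.001,0.032,0.012,1],[0.28,-0.04,0,0.001,0.031,0.011,1],[0.21,-0.03,0,0.001,0.028,0.009,1],[0.08,-0.01,0,0.002,0.023,0.006,1],[-0.04,0.01,0,0.002,0.016,0.002,1]]]
```

Call:
{"method": "arm_command", "body": {"motion": [[[-0.59, 0.09, 0, 0, 0.001, 0.002, 1], [-0.46, 0.07, 0, 0, 0.01, 0.006, 1], [-0.14, 0.02, 0, 0, 0.02, 0.009, 1], [0.12, -0.02, 0, 0.001, 0.028, 0.011, 1], [0.26, -0.04, 0, 0.001, 0.032, 0.012, 1]]]}}

```text
time_s: 18.15
ee_pos: [0.5115, -0.0189, 0.2945]
eef_rot: [[-0.989, 0.148, -0.011], [0.148, 0.986, -0.08], [-0.001, -0.081, -0.997]]
wrist_force: [-0.7, 1.3, -7.3]
width: 0.035
finger_force: 62.4
```

Call:
{"method": "arm_command", "body": {"motion": [[[0.31, -0.05, 0, 0.001, 0.032, 0.012, 1], [0.28, -0.04, 0, 0.001, 0.031, 0.011, 1], [0.21, -0.03, 0, 0.001, 0.028, 0.009, 1], [0.08, -0.01, 0, 0.002, 0.023, 0.006, 1], [-0.04, 0.01, 0, 0.002, 0.016, 0.002, 1]]]}}

```text
time_s: 18.57
ee_pos: [0.5154, 0.0456, 0.3153]
eef_rot: [[-0.989, 0.149, 0.003], [0.149, 0.989, 0.002], [-0.002, 0.003, -1.0]]
wrist_force: [-0.2, -1.5, -8.4]
width: 0.0351
finger_force: 62.5
```

```bash
python3 go.py --N 10 --D 0.1 --dx=-0.013 --save tr3
```

```text
t 18.57 18.77 th 0.003 ee [0.5154 0.0456 0.3153] fits [('scene', np.float64(0.02), np.float64(0.869), 0.89), ('side', np.float64(0.0), np.float64(0.894), 0.95)] pitch -0.002
th1 0.0011
pred 0.045 meas 0.01
b 0.00388
now phi -0.048 w -0.127
phi [-0.023, -0.002, 0.009, 0.013, 0.016, 0.02, 0.026, 0.033, 0.036, 0.029, 0.007, -0.001, -0.003, -0.003, -0.0, 0.002]
th [-0.005, -0.016, -0.023, -0.022, -0.014, -0.002, 0.009, 0.014, 0.009, -0.002, -0.002, -0.002, -0.002, -0.002, -0.002, -0.002]
[[[-0.06,0.01,0,0.002,0.016,0.0,1],[-0.11,0.02,0,0.002,0.023,0.0,1],[-0.07,0.01,0,0.001,0.026,0.0,1],[0.01,-0.0,0,0.0,0.026,0.0,1],[0.08,-0.01,0,-0.0,0.025,0.0,1]]]
[[[0.12,-0.02,0,-0.001,0.023,0.0,1],[0.11,-0.02,0,-0.001,0.02,0.0,1],[0.05,-0.01,0,-0.0,0.017,0.0,1],[-0.05,0.01,0,0.0,0.015,0.0,1],[-0.12,0.02,0,0.001,0.01,0.0,1]]]
```

Call:
{"method": "arm_command", "body": {"motion": [[[-0.06, 0.01, 0, 0.002, 0.016, 0, 1], [-0.11, 0.02, 0, 0.002, 0.023, 0, 1], [-0.07, 0.01, 0, 0.001, 0.026, 0, 1], [0.01, 0, 0, 0, 0.026, 0, 1], [0.08, -0.01, 0, 0, 0.025, 0, 1]]]}}

```text
time_s: 19.18
ee_pos: [0.5176, 0.1042, 0.3144]
eef_rot: [[-0.989, 0.149, -0.002], [0.149, 0.989, -0.013], [-0.0, -0.013, -1.0]]
wrist_force: [0.5, -0.0, -8.4]
width: 0.0355
finger_force: 62.4
```

Call:
{"method": "arm_command", "body": {"motion": [[[0.12, -0.02, 0, -0.001, 0.023, 0, 1], [0.11, -0.02, 0, -0.001, 0.02, 0, 1], [0.05, -0.01, 0, 0, 0.017, 0, 1], [-0.05, 0.01, 0, 0, 0.015, 0, 1], [-0.12, 0.02, 0, 0.001, 0.01, 0, 1]]]}}

```text
time_s: 19.6
ee_pos: [0.517, 0.1459, 0.3148]
eef_rot: [[-0.989, 0.149, 0.001], [0.149, 0.989, -0.003], [-0.001, -0.002, -1.0]]
wrist_force: [-0.3, -1.3, -8.2]
width: 0.0353
finger_force: 62.4
```

```bash
python3 go.py --N 10 --D 0.08 --dx=-0.01
```

```text
t 19.6 19.8 th -0.002 ee [0.517  0.1459 0.3148] fits [('scene', np.float64(0.083), np.float64(0.871), 0.78), ('side', np.float64(0.087), np.float64(0.869), 0.71)] pitch -0.001
th1 -0.0025
pred 0.029 meas 0.085
b 0.0046
now phi 0.071 w 0.107
phi [0.048, 0.027, 0.016, 0.013, 0.016, 0.021, 0.027, 0.035, 0.04, 0.034, 0.009, -0.0, -0.003, -0.002, -0.0, 0.002]
th [-0.058, -0.097, -0.106, -0.094, -0.073, -0.048, -0.026, -0.009, -0.002, -0.004, -0.004, -0.004, -0.004, -0.004, -0.004, -0.004]
[[[-0.55,0.08,0,-0.001,-0.001,0.0,1],[-0.39,0.06,0,-0.001,0.006,0.0,1],[-0.09,0.01,0,-0.0,0.014,0.0,1],[0.12,-0.02,0,0.0,0.02,0.0,1],[0.22,-0.03,0,0.0,0.024,0.0,1]]]
[[[0.25,-0.04,0,0.0,0.024,0.0,1],[0.23,-0.03,0,0.001,0.023,0.0,1],[0.17,-0.03,0,0.001,0.021,0.0,1],[0.07,-0.01,0,0.001,0.018,0.0,1],[-0.02,0.0,0,0.001,0.012,0.0,1]]]
```

Call:
{"method": "arm_command", "body": {"motion": [[[-0.55, 0.08, 0, -0.001, -0.001, 0, 1], [-0.39, 0.06, 0, -0.001, 0.006, 0, 1], [-0.09, 0.01, 0, 0, 0.014, 0, 1], [0.12, -0.02, 0, 0, 0.02, 0, 1], [0.22, -0.03, 0, 0, 0.024, 0, 1]]]}}

```text
time_s: 20.22
ee_pos: [0.5162, 0.1781, 0.3146]
eef_rot: [[-0.989, 0.148, -0.009], [0.148, 0.987, -0.069], [-0.001, -0.069, -0.998]]
wrist_force: [-0.5, 0.3, -7.9]
width: 0.0352
finger_force: 62.5
```

Call:
{"method": "arm_command", "body": {"motion": [[[0.25, -0.04, 0, 0, 0.024, 0, 1], [0.23, -0.03, 0, 0.001, 0.023, 0, 1], [0.17, -0.03, 0, 0.001, 0.021, 0, 1], [0.07, -0.01, 0, 0.001, 0.018, 0, 1], [-0.02, 0, 0, 0.001, 0.012, 0, 1]]]}}

```text
time_s: 20.63
ee_pos: [0.5181, 0.2266, 0.3149]
eef_rot: [[-0.989, 0.149, 0.002], [0.149, 0.989, -0.0], [-0.002, 0.0, -1.0]]
wrist_force: [0.1, -0.3, -7.2]
width: 0.0354
finger_force: 62.4
```

```bash
python3 go.py --N 8 --D 0.039 --dx=-0.004
```

```text
t 20.63 20.83 th 0.0 ee [0.5181 0.2266 0.3149] fits [('scene', np.float64(0.009), np.float64(0.878), 0.7), ('side', np.float64(0.016), np.float64(0.821), 0.78)] pitch -0.002
th1 -0.0015
pred 0.034 meas 0.013
b 0.00432
now phi -0.029 w -0.077
phi [-0.014, -0.001, 0.006, 0.01, 0.013, 0.017, 0.018, 0.015, 0.003, -0.001, -0.003, -0.002, -0.001, 0.0]
th [-0.002, -0.006, -0.008, -0.007, -0.004, -0.002, -0.003, -0.008, -0.008, -0.008, -0.008, -0.008, -0.008, -0.008]
[[[-0.01,0.0,0,0.001,0.009,0.0,1],[-0.03,0.0,0,0.001,0.012,0.0,1],[-0.02,0.0,0,0.001,0.012,0.0,1],[0.01,-0.0,0,0.0,0.012,0.0,1],[0.03,-0.0,0,0.0,0.011,0.0,1]]]
[[[0.02,-0.0,0,0.0,0.009,0.0,1],[-0.01,0.0,0,0.0,0.008,0.0,1],[-0.05,0.01,0,0.001,0.006,0.0,1]]]
```

Call:
{"method": "arm_command", "body": {"motion": [[[-0.01, 0, 0, 0.001, 0.009, 0, 1], [-0.03, 0, 0, 0.001, 0.012, 0, 1], [-0.02, 0, 0, 0.001, 0.012, 0, 1], [0.01, 0, 0, 0, 0.012, 0, 1], [0.03, 0, 0, 0, 0.011, 0, 1]]]}}

```text
time_s: 21.25
ee_pos: [0.5197, 0.2549, 0.3147]
eef_rot: [[-0.989, 0.149, 0.002], [0.149, 0.989, -0.003], [-0.002, -0.002, -1.0]]
wrist_force: [-0.1, 1.1, -7.1]
width: 0.0351
finger_force: 62.4
```

Call:
{"method": "arm_command", "body": {"motion": [[[0.02, 0, 0, 0, 0.009, 0, 1], [-0.01, 0, 0, 0, 0.008, 0, 1], [-0.05, 0.01, 0, 0.001, 0.006, 0, 1]]]}}

```text
time_s: 21.5
ee_pos: [0.52, 0.2658, 0.3147]
eef_rot: [[-0.989, 0.149, 0.001], [0.149, 0.989, -0.007], [-0.002, -0.007, -1.0]]
wrist_force: [-0.3, 0.4, -7.9]
width: 0.0353
finger_force: 62.4
```

```bash
python3 go.py --N 7 --save dk
```

```text
t 21.5 21.7 th -0.007 ee [0.52   0.2658 0.3147] fits [('scene', np.float64(0.006), np.float64(0.798), 0.91), ('side', np.float64(0.028), np.float64(0.799), 0.58)] pitch -0.002
th1 -0.0072
pred 0.015 meas 0.017
b 0.00436
now phi 0.001 w -0.01
phi [-0.0, -0.001, -0.001, -0.001, -0.001, -0.0, -0.0, -0.0, -0.0, -0.0, -0.0, 0.0, 0.0]
th [-0.009, -0.01, -0.011, -0.012, -0.012, -0.012, -0.012, -0.012, -0.012, -0.012, -0.012, -0.012, -0.012]
[[[-0.02,0.0,0,-0.0,-0.0,0.0,1],[-0.01,0.0,0,-0.0,-0.0,0.0,1],[-0.01,0.0,0,-0.0,-0.0,0.0,1],[-0.0,0.0,0,0.0,0.0,0.0,1],[-0.0,0.0,0,0.0,0.0,0.0,1]]]
[[[-0.0,0.0,0,0.0,0.0,0.0,1],[-0.0,0.0,0,0.0,0.0,0.0,1]]]
```

View pics/dkb.png

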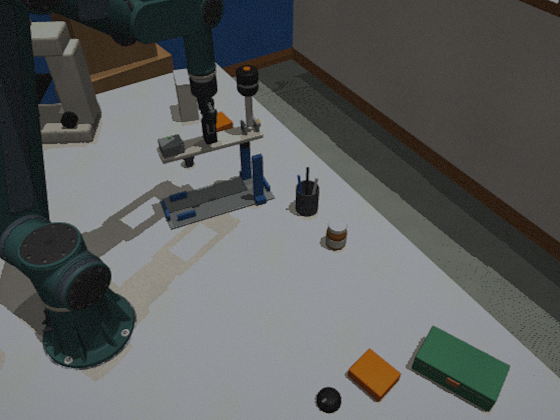

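View pics/dka.png

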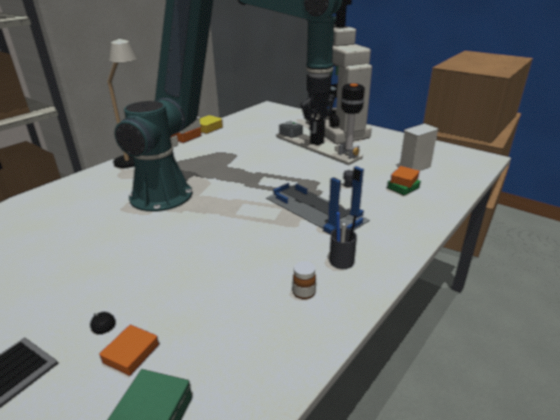

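Call:
{"method": "arm_command", "body": {"motion": [[[-0.02, 0, 0, 0, 0, 0, 1], [-0.01, 0, 0, 0, 0, 0, 1], [-0.01, 0, 0, 0, 0, 0, 1], [0, 0, 0, 0, 0, 0, 1], [0, 0, 0, 0, 0, 0, 1]]]}}

```text
time_s: 22.12
ee_pos: [0.5202, 0.2653, 0.3148]
eef_rot: [[-0.989, 0.149, 0.001], [0.149, 0.989, -0.011], [-0.003, -0.011, -1.0]]
wrist_force: [-0.0, 0.1, -8.8]
width: 0.035
finger_force: 62.4
```

Call:
{"method": "arm_command", "body": {"motion": [[[0, 0, 0, 0, 0, 0, 1], [0, 0, 0, 0, 0, 0, 1]]]}}

```text
time_s: 22.28
ee_pos: [0.5201, 0.2654, 0.3148]
eef_rot: [[-0.989, 0.149, 0.001], [0.149, 0.989, -0.011], [-0.003, -0.011, -1.0]]
wrist_force: [-0.4, -0.7, -7.5]
width: 0.0354
finger_force: 62.4
```

```bash
python3 go.py --N 9 --dz=-0.04
python3 - <<'E'
from h import *
C=np.load("s1.npy",allow_pickle=True).item()["C"]; Y=-.148
for k,f in(("side","dkb"),("scene","dka")):
    g=cv2.cvtColor(cv2.imread(f"pics/{f}.png"),cv2.COLOR_BGR2GRAY)
    W=box(-.12,0,.066,.056,.015,.049)@(Rzz(Y)@Rx(-.007)).T+[.52,.2658,.3147-.0798]
    h=hull(C[k],W); x0,y0=(h.min(0)-6).astype(int); x1,y1=(h.max(0)+6).astype(int)
    t,m=cv2.threshold(g[y0:y1,x0:x1],0,255,cv2.THRESH_BINARY_INV|cv2.THRESH_OTSU)
    n,l,st,ce=cv2.connectedComponentsWithStats(m); i=1+np.argmax(st[1:,4]); print(k,"box pred",cen(h).round(1),h.min(0).round(),h.max(0).round(),"seen",(ce[i]+[x0,y0]).round(1),st[i,:4]+[x0,y0,0,0])
E
```

```text
t 22.28 22.48 th -0.011 ee [0.5201 0.2654 0.3148] fits [('scene', np.float64(-0.043), np.float64(0.848), 0.89), ('side', np.float64(-0.014), np.float64(0.832), 0.69)] pitch -0.003
th1 -0.0108
pred -0.0 meas -0.028
b 0.00369
now phi -0.037 w -0.066
phi [-0.023, -0.011, -0.004, -0.002, -0.002, -0.003, -0.003, -0.004, -0.004, -0.002, -0.001, -0.0, -0.0, -0.0, -0.0]
th [0.006, 0.016, 0.018, 0.014, 0.009, 0.003, -0.002, -0.007, -0.011, -0.011, -0.011, -0.011, -0.011, -0.011, -0.011]
[[[0.17,-0.03,0,0.001,0.004,-0.002,1],[0.1,-0.01,0,0.001,0.004,-0.007,1],[0.01,-0.0,0,0.0,0.002,-0.011,1],[-0.04,0.01,0,-0.0,-0.0,-0.013,1],[-0.05,0.01,0,-0.0,-0.002,-0.014,1]]]
[[[-0.06,0.01,0,-0.0,-0.002,-0.013,1],[-0.05,0.01,0,-0.0,-0.002,-0.011,1],[-0.05,0.01,0,-0.0,-0.002,-0.007,1],[-0.04,0.01,0,-0.0,-0.001,-0.002,1]]]
side box pred [170.9 145.6] [157. 133.] [185. 158.] seen [173.5 149.1] [157 134  34  30]
scene box pred [290.9 128.8] [278. 120.] [304. 138.] seen [291.8 132.3] [276 122  33  22]
```

Call:
{"method": "arm_command", "body": {"motion": [[[0.17, -0.03, 0, 0.001, 0.004, -0.002, 1], [0.1, -0.01, 0, 0.001, 0.004, -0.007, 1], [0.01, 0, 0, 0, 0.002, -0.011, 1], [-0.04, 0.01, 0, 0, 0, -0.013, 1], [-0.05, 0.01, 0, 0, -0.002, -0.014, 1]]]}}

```text
time_s: 22.9
ee_pos: [0.521, 0.2694, 0.2905]
eef_rot: [[-0.989, 0.149, 0.003], [0.149, 0.989, 0.007], [-0.002, 0.008, -1.0]]
wrist_force: [-0.5, -0.0, -8.0]
width: 0.035
finger_force: 62.5
```

Call:
{"method": "arm_command", "body": {"motion": [[[-0.06, 0.01, 0, 0, -0.002, -0.013, 1], [-0.05, 0.01, 0, 0, -0.002, -0.011, 1], [-0.05, 0.01, 0, 0, -0.002, -0.007, 1], [-0.04, 0.01, 0, 0, -0.001, -0.002, 1]]]}}

```text
time_s: 23.23
ee_pos: [0.5206, 0.2657, 0.2736]
eef_rot: [[-0.989, 0.149, -0.003], [0.149, 0.989, -0.013], [0.001, -0.014, -1.0]]
wrist_force: [-1.0, -0.3, -7.5]
width: 0.0351
finger_force: 62.4
```

```bash
sed -i 's/; s1=manip.get_state(); t1/; wc=manip.camera("wrist"); s1=manip.get_state(); t1/' go.py
cat >> go.py <<'E'
np.save("wc.npy",dict(wc),allow_pickle=True); cv2.imwrite("pics/wc.png",wc["pixels"])
E
python3 go.py --N 10 --dz=-0.08 --save low1
python3 - <<'E'
from h import *
w=np.load("wc.npy",allow_pickle=True).item()
g=cv2.cvtColor(w["pixels"],cv2.COLOR_BGR2GRAY)
for p in (-.06,0,.06):
    R=Rzz(-.148)@cv2.Rodrigues(np.array([0,p,0.]))[0]@Rx(-.013)
    W=(box(-.12,0,.066,.056,.049,.0491)-[0,0,.0798])@R.T+[.5206,.2657,.2736]
    h=hull(w,W); print(p,h.round(0).tolist())
E
```

```text
t 23.23 23.48 th -0.014 ee [0.5206 0.2657 0.2736] fits [('scene', np.float64(-0.028), np.float64(0.898), 0.79), ('side', np.float64(0.021), np.float64(0.822), 0.84)] pitch 0.001
th1 -0.0116
pred -0.004 meas -0.003
b 0.0037
now phi 0.0 w 0.001
phi [-0.0, -0.001, -0.001, -0.001, -0.001, -0.001, -0.001, -0.001, -0.001, -0.0, -0.0, -0.0, -0.0, -0.0, -0.0, -0.0]
th [-0.012, -0.012, -0.012, -0.011, -0.011, -0.011, -0.01, -0.01, -0.01, -0.01, -0.01, -0.01, -0.01, -0.01, -0.01, -0.01]
[[[-0.0,0.0,0,-0.0,-0.0,-0.004,1],[-0.0,0.0,0,-0.0,-0.0,-0.011,1],[0.0,-0.0,0,-0.0,-0.0,-0.018,1],[0.0,-0.0,0,0.0,0.0,-0.022,1],[0.0,-0.0,0,0.0,0.0,-0.025,1]]]
[[[0.0,-0.0,0,0.0,0.0,-0.025,1],[0.0,-0.0,0,0.0,0.0,-0.022,1],[0.0,-0.0,0,0.0,0.0,-0.018,1],[-0.0,0.0,0,0.0,0.0,-0.011,1],[-0.0,0.0,0,0.0,0.0,-0.004,1]]]
-0.06 [[342.0, -70.0], [336.0, 91.0], [336.0, 92.0], [220.0, 92.0], [220.0, 92.0], [213.0, -70.0]]
0 [[347.0, -90.0], [338.0, 86.0], [338.0, 86.0], [218.0, 86.0], [218.0, 86.0], [208.0, -90.0]]
0.06 [[353.0, -112.0], [340.0, 81.0], [340.0, 81.0], [215.0, 81.0], [215.0, 81.0], [202.0, -111.0]]
```

View pics/wc.png

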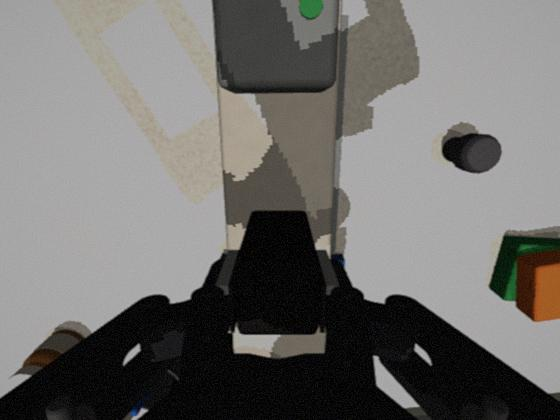

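Call:
{"method": "arm_command", "body": {"motion": [[[0, 0, 0, 0, 0, -0.004, 1], [0, 0, 0, 0, 0, -0.011, 1], [0, 0, 0, 0, 0, -0.018, 1], [0, 0, 0, 0, 0, -0.022, 1], [0, 0, 0, 0, 0, -0.025, 1]]]}}

```text
time_s: 23.9
ee_pos: [0.5211, 0.2659, 0.2337]
eef_rot: [[-0.989, 0.149, -0.001], [0.149, 0.989, -0.012], [-0.001, -0.012, -1.0]]
wrist_force: [-0.6, 0.9, -7.9]
width: 0.0352
finger_force: 62.5
```

Call:
{"method": "arm_command", "body": {"motion": [[[0, 0, 0, 0, 0, -0.025, 1], [0, 0, 0, 0, 0, -0.022, 1], [0, 0, 0, 0, 0, -0.018, 1], [0, 0, 0, 0, 0, -0.011, 1], [0, 0, 0, 0, 0, -0.004, 1]]]}}

```text
time_s: 24.32
ee_pos: [0.5205, 0.2657, 0.1933]
eef_rot: [[-0.989, 0.149, -0.003], [0.149, 0.989, -0.013], [0.001, -0.013, -1.0]]
wrist_force: [0.3, -0.4, -8.0]
width: 0.035
finger_force: 62.3
```

Next I lower to just above the dock floor, with the stand at about 3 cm.

```bash
python3 go.py --N 10 --dz=-0.08
```

```text
t 24.32 24.57 th -0.013 ee [0.5205 0.2657 0.1933] fits [('scene', np.float64(-0.077), np.float64(0.846), 0.68), ('side', np.float64(-0.053), np.float64(0.751), 0.73)] pitch 0.001
th1 -0.0114
pred -0.0 meas -0.065
b 0.00287
now phi -0.094 w -0.177
phi [-0.058, -0.026, -0.009, -0.003, -0.003, -0.005, -0.007, -0.008, -0.01, -0.01, -0.004, -0.001, -0.0, -0.0, -0.0, -0.001]
th [0.032, 0.058, 0.062, 0.053, 0.041, 0.028, 0.016, 0.006, -0.004, -0.01, -0.01, -0.01, -0.01, -0.01, -0.01, -0.01]
[[[0.43,-0.06,0,0.002,0.012,-0.004,1],[0.26,-0.04,0,0.002,0.011,-0.011,1],[0.04,-0.01,0,0.001,0.006,-0.018,1],[-0.09,0.01,0,0.0,0.0,-0.022,1],[-0.13,0.02,0,-0.0,-0.003,-0.025,1]]]
[[[-0.13,0.02,0,-0.001,-0.005,-0.025,1],[-0.12,0.02,0,-0.001,-0.006,-0.022,1],[-0.11,0.02,0,-0.001,-0.006,-0.018,1],[-0.09,0.01,0,-0.001,-0.005,-0.011,1],[-0.06,0.01,0,-0.0,-0.003,-0.004,1]]]
```

```bash
python3 - <<'E'
g=open("go.py").read()
g=g.replace('wc=manip.camera("wrist"); ','').split('np.save("wc')[0].replace("a=A.parse_args();","A.add_argument('--pv',type=float,default=None); a=A.parse_args();").replace("a.N,a.hold)\nf=","a.N,a.hold,pv=a.pv)\nf=")
open("go.py","w").write(g)
s=open("bal.py").read()
s=s.replace("umax=.06):","umax=.06,pv=None):").replace("    def U(p):\n","    def U(p):\n        if pv is not None: return np.c_[p[:N],-pv*p[:N]]\n")
open("bal.py","w").write(s)
E
python3 go.py --N 10 --pv .07 --dz=-0.04 --now=-.094,-.177
```

```text
t 24.57 24.57 th -0.011 ee [0.5217 0.2662 0.1955] fits [] pitch -0.002
th1 -0.0114
now phi -0.094 w -0.177
phi [-0.096, -0.07, -0.037, -0.013, -0.001, 0.003, 0.003, 0.002, 0.001, -0.001, -0.002, -0.003, -0.003, -0.004, -0.004, -0.004]
th [0.045, 0.076, 0.074, 0.053, 0.032, 0.016, 0.006, 0.001, -0.003, -0.007, -0.007, -0.007, -0.007, -0.007, -0.007, -0.007]
[[[0.55,-0.08,0,-0.001,-0.008,-0.002,1],[0.31,-0.05,0,-0.001,-0.004,-0.006,1],[-0.03,0.0,0,0.0,0.0,-0.009,1],[-0.2,0.03,0,0.0,0.003,-0.011,1],[-0.22,0.03,0,0.0,0.003,-0.012,1]]]
[[[-0.16,0.02,0,0.0,0.002,-0.012,1],[-0.09,0.01,0,0.0,0.001,-0.011,1],[-0.05,0.01,0,0.0,0.001,-0.009,1],[-0.04,0.01,0,0.0,0.001,-0.006,1],[-0.04,0.01,0,0.0,0.001,-0.002,1]]]
```

Call:
{"method": "arm_command", "body": {"motion": [[[0.55, -0.08, 0, -0.001, -0.008, -0.002, 1], [0.31, -0.05, 0, -0.001, -0.004, -0.006, 1], [-0.03, 0, 0, 0, 0, -0.009, 1], [-0.2, 0.03, 0, 0, 0.003, -0.011, 1], [-0.22, 0.03, 0, 0, 0.003, -0.012, 1]]]}}

```text
time_s: 24.98
ee_pos: [0.5207, 0.2628, 0.175]
eef_rot: [[-0.989, 0.15, 0.007], [0.15, 0.988, 0.027], [-0.003, 0.027, -1.0]]
wrist_force: [1.7, 0.6, -7.5]
width: 0.0354
finger_force: 62.5
```

Call:
{"method": "arm_command", "body": {"motion": [[[-0.16, 0.02, 0, 0, 0.002, -0.012, 1], [-0.09, 0.01, 0, 0, 0.001, -0.011, 1], [-0.05, 0.01, 0, 0, 0.001, -0.009, 1], [-0.04, 0.01, 0, 0, 0.001, -0.006, 1], [-0.04, 0.01, 0, 0, 0.001, -0.002, 1]]]}}

```text
time_s: 25.4
ee_pos: [0.5197, 0.2661, 0.1539]
eef_rot: [[-0.989, 0.148, -0.001], [0.148, 0.989, -0.01], [-0.0, -0.01, -1.0]]
wrist_force: [-0.4, -0.3, -8.1]
width: 0.0349
finger_force: 62.5
```

```bash
python3 go.py --N 8 --pv .07 --dz=-0.045
```

```text
t 25.4 25.6 th -0.01 ee [0.5197 0.2661 0.1539] fits [('scene', np.float64(0.025), np.float64(0.875), 0.74), ('side', np.float64(0.014), np.float64(0.821), 0.87)] pitch -0.0
th1 -0.0088
pred -0.001 meas 0.019
b 0.00313
now phi 0.022 w 0.037
phi [0.022, 0.016, 0.008, 0.002, -0.002, -0.002, -0.002, -0.001, -0.0, 0.0, 0.001, 0.001, 0.001, 0.001]
th [-0.022, -0.03, -0.029, -0.024, -0.019, -0.014, -0.011, -0.009, -0.009, -0.009, -0.009, -0.009, -0.009, -0.009]
[[[-0.14,0.02,0,0.0,0.002,-0.003,1],[-0.07,0.01,0,0.0,0.001,-0.01,1],[0.01,-0.0,0,-0.0,-0.0,-0.015,1],[0.05,-0.01,0,-0.0,-0.001,-0.017,1],[0.06,-0.01,0,-0.0,-0.001,-0.017,1]]]
[[[0.04,-0.01,0,-0.0,-0.001,-0.015,1],[0.03,-0.0,0,-0.0,-0.0,-0.01,1],[0.02,-0.0,0,-0.0,-0.0,-0.003,1]]]
```

Call:
{"method": "arm_command", "body": {"motion": [[[-0.14, 0.02, 0, 0, 0.002, -0.003, 1], [-0.07, 0.01, 0, 0, 0.001, -0.01, 1], [0.01, 0, 0, 0, 0, -0.015, 1], [0.05, -0.01, 0, 0, -0.001, -0.017, 1], [0.06, -0.01, 0, 0, -0.001, -0.017, 1]]]}}

```text
time_s: 26.02
ee_pos: [0.5199, 0.2665, 0.1227]
eef_rot: [[-0.989, 0.148, -0.001], [0.148, 0.989, -0.018], [-0.001, -0.018, -1.0]]
wrist_force: [0.7, 0.7, -7.9]
width: 0.0351
finger_force: 62.6
```

Call:
{"method": "arm_command", "body": {"motion": [[[0.04, -0.01, 0, 0, -0.001, -0.015, 1], [0.03, 0, 0, 0, 0, -0.01, 1], [0.02, 0, 0, 0, 0, -0.003, 1]]]}}

```text
time_s: 26.27
ee_pos: [0.5192, 0.2653, 0.1082]
eef_rot: [[-0.989, 0.149, -0.002], [0.149, 0.989, -0.01], [0.001, -0.01, -1.0]]
wrist_force: [-0.1, -0.5, -8.0]
width: 0.0355
finger_force: 62.5
```

```bash
python3 go.py --N 6 --pv .07 --dz=-0.018
```

```text
t 26.27 26.47 th -0.01 ee [0.5192 0.2653 0.1082] fits [('scene', np.float64(0.011), np.float64(0.883), 0.98), ('side', np.float64(0.003), np.float64(0.807), 0.9)] pitch 0.001
th1 -0.0087
pred -0.001 meas 0.007
b 0.00328
now phi 0.011 w 0.026
phi [0.012, 0.008, 0.003, -0.001, -0.002, -0.001, -0.0, 0.0, 0.0, 0.001, 0.001, 0.001]
th [-0.017, -0.021, -0.021, -0.018, -0.013, -0.01, -0.01, -0.01, -0.01, -0.01, -0.01, -0.01]
[[[-0.08,0.01,0,0.0,0.001,-0.002,1],[-0.05,0.01,0,0.0,0.001,-0.007,1],[0.0,-0.0,0,-0.0,-0.0,-0.009,1],[0.03,-0.0,0,-0.0,-0.0,-0.009,1],[0.04,-0.01,0,-0.0,-0.001,-0.007,1]]]
[[[0.03,-0.0,0,-0.0,-0.0,-0.002,1]]]
```

Call:
{"method": "arm_command", "body": {"motion": [[[-0.08, 0.01, 0, 0, 0.001, -0.002, 1], [-0.05, 0.01, 0, 0, 0.001, -0.007, 1], [0, 0, 0, 0, 0, -0.009, 1], [0.03, 0, 0, 0, 0, -0.009, 1], [0.04, -0.01, 0, 0, -0.001, -0.007, 1]]]}}

```text
time_s: 26.88
ee_pos: [0.5199, 0.2666, 0.0921]
eef_rot: [[-0.989, 0.148, -0.002], [0.148, 0.989, -0.015], [-0.001, -0.015, -1.0]]
wrist_force: [0.5, 0.1, -7.5]
width: 0.0354
finger_force: 62.6
```

Call:
{"method": "arm_command", "body": {"motion": [[[0.05, -0.01, 0, 0, 0, -0.003, 1], [0.02, 0, 0, 0, 0, -0.002, 1], [0.02, 0, 0, 0, 0, -0.002, 1], [0.02, 0, 0, 0, 0, -0.002, 1]]]}}

```text
time_s: 27.22
ee_pos: [0.5203, 0.2664, 0.0883]
eef_rot: [[-0.989, 0.149, 0.0], [0.149, 0.989, -0.004], [-0.001, -0.004, -1.0]]
wrist_force: [0.1, -0.2, -8.8]
width: 0.0354
finger_force: 62.5
```

Call:
{"method": "arm_command", "body": {"motion": [[[0.02, 0, 0, 0, 0, -0.002, 1], [0.02, 0, 0, 0, 0, -0.002, 1], [0, 0, 0, 0, 0, -0.002, 1]]]}}

```text
time_s: 27.47
ee_pos: [0.5203, 0.2666, 0.0858]
eef_rot: [[-0.989, 0.149, 0.0], [0.149, 0.989, 0.0], [-0.0, 0.0, -1.0]]
wrist_force: [-3.1, 0.6, 7.8]
width: 0.0354
finger_force: 64.4
```

Call:
{"method": "arm_command", "body": {"motion": [[[0, 0, 0, 0, 0, 0, -1], [0, 0, 0, 0, 0, 0, -1], [0, 0, 0, 0, 0, 0, -1], [0, 0, 0, 0, 0, 0, -1], [0, 0, 0, 0, 0, 0, -1]]]}}

```text
time_s: 27.88
ee_pos: [0.5206, 0.2666, 0.0857]
eef_rot: [[-0.989, 0.149, 0.001], [0.149, 0.989, 0.0], [-0.001, 0.0, -1.0]]
wrist_force: [1.0, -1.1, 1.3]
width: 0.0853
finger_force: 0.0
```

Released cleanly. I'll raise straight up.

Call:
{"method": "arm_command", "body": {"motion": [[[0, 0, 0, 0, 0, 0.01, -1], [0, 0, 0, 0, 0, 0.02, -1], [0, 0, 0, 0, 0, 0.04, -1], [0, 0, 0, 0, 0, 0.05, -1], [0, 0, 0, 0, 0, 0.05, -1]]]}}

```text
time_s: 28.3
ee_pos: [0.5198, 0.2663, 0.1717]
eef_rot: [[-0.989, 0.149, -0.001], [0.149, 0.989, -0.0], [0.001, -0.0, -1.0]]
wrist_force: [-0.1, 0.5, 0.1]
width: 0.0851
finger_force: 0.0
```

Call:
{"method": "arm_command", "body": {"motion": [[[0, 0, 0, 0, 0, 0.06, -1], [0, 0, 0, 0, 0, 0.06, -1], [0, 0, 0, 0, 0, 0.06, -1], [0, 0, 0, 0, 0, 0.05, -1], [0, 0, 0, 0, 0, 0.04, -1]]]}}

```text
time_s: 28.72
ee_pos: [0.5206, 0.2666, 0.3091]
eef_rot: [[-0.989, 0.149, 0.004], [0.149, 0.989, 0.001], [-0.003, 0.002, -1.0]]
wrist_force: [0.9, -0.4, 0.4]
width: 0.0855
finger_force: 0.0
```

Call:
{"method": "arm_command", "body": {"motion": [[[0, 0, 0, 0, 0, 0.03, -1], [0, 0, 0, 0, 0, 0.02, -1], [0, 0, 0, 0, 0, 0, -1], [0, 0, 0, 0, 0, 0, -1], [0, 0, 0, 0, 0, 0, -1]]]}}

```text
time_s: 29.13
ee_pos: [0.5194, 0.2662, 0.3292]
eef_rot: [[-0.989, 0.149, -0.002], [0.149, 0.989, -0.001], [0.002, -0.001, -1.0]]
wrist_force: [-0.2, -0.1, 0.2]
width: 0.0853
finger_force: 0.0
```

Run:
```python
from bal import *
h=np.array([.52,.266,.006])+Rzz(YAW)@HX
for i in range(2):
    for v in("scene","side"):
        q=manip.camera(v); m=manip.cut_out(q,"column"); print(v,[fit(q,m[0]["pixels"],h,YAW)] if m else None)
w=manip.camera("wrist"); cv2.imwrite("pics/end.png",w["pixels"])
a=manip.pinpoint(w,"grip"); print([onz(w,x["uv"],.076)[:2].round(4) for x in a[:1]])
W=box(0,0,.036,.036,.015,.09)@Rzz(YAW).T+[.52,.266,.006]; hh=hull(w,W); print("post pred",hh.min(0).round(),hh.max(0).round())
for c,n in((w,"pencup"),(q,"jar"),(w,"eyepiece")):
    r=manip.pinpoint(c,n); print(n,[onz(c,x["uv"],0)[:2].round(3) for x in r[:1]])
```

```text
scene [(np.float64(0.0893186926991298), np.float64(0.8249736413081343))]
side [(np.float64(0.11252869571224479), np.float64(0.68005481187081))]
scene [(np.float64(0.08375973119958961), np.float64(0.8215417609913024))]
side [(np.float64(0.12231506542452648), np.float64(0.6329665950899874))]
[array([0.5078, 0.2689])]
post pred [263. 159.] [293. 197.]
pencup [array([0.756, 0.063])]
jar [array([ 0.755, -0.107])]
eyepiece [array([0.517, 0.482])]
```

View pics/end.png

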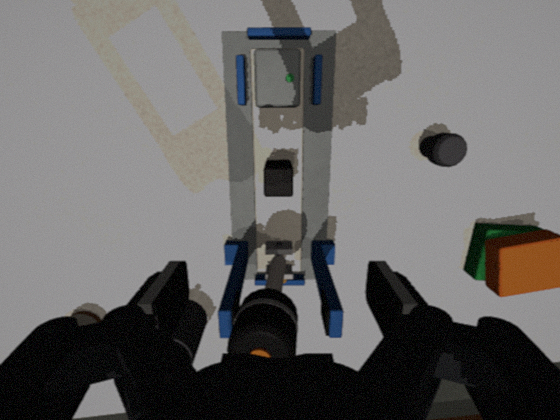

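The final view shows the post at (278,178) px, where it should be. The foot lies between the guides and end stops, and the camera is at rest between the cheeks, leaning about 0.1 rad.

```bash
python3 -c "
from cell import manip
print(manip.sign_off())"
```

```text
the job is handed in; nothing more can be done
None
```

The job is handed in: the stand sits flat and centred in the dock, and the gripper has let go and is clear. The camera rests between the cheeks, leaning about 0.1 rad. It took about 29 s of the 72 s; hand-in returned no verdict.

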